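# Pin and bolt the cell-holder plate into the spectrometer's sample bay

### The job

Mount the cell-holder plate in the spectrometer's open sample bay: set it on the bosses with its red-ringed hole over the front middle boss, unhook the red-handled drift pin from the barbed hook, and push the pin fully home through that hole before any bolt goes in. With the pin keeping the holes in line, put every bolt standing in the rack fully home through the plate, in any corner hole; only when all of them are in, draw the pin out and stand it fully home in the red-framed socket of the rack. The plate may get knocked askew, so check it as you go; do not disturb the glassware, the wash bottle or the yellow box.

Things in the scene. Friction and masses are not known exactly. Their poses are not given: they have to be found in the camera images.
- spectrometer: white instrument, dark blue skirt, fixed; origin on the table under the centre of its open sample bay, x to its rear, z up. Bay open above and to -x, 200 mm wide; side walls 115 mm high; rear housing from x = +130 mm, 154 mm high. Five aluminium bosses 26 mm wide, tops at z = 60 mm, with blind holes 14 mm wide, 55 mm deep, at (+-55, +-43) and, for the pin, (-55, 0) mm
- dowel_hole (a point): centre of the mouth of the hole for the pin, in the front middle boss of the bay, at boss-top height (z = 60 mm); axes as the spectrometer's. The dark bay floor around the bosses is 8 mm lower
- bolt_hole0 (a point): centre of the mouth of a bolt hole in a corner boss of the bay (rear, +y), at boss-top height (60 mm); axes as the spectrometer's
- bolt_hole1 (a point): centre of the mouth of a bolt hole in a corner boss of the bay (rear, -y), at boss-top height (60 mm); axes as the spectrometer's
- bolt_hole2 (a point): centre of the mouth of a bolt hole in a corner boss of the bay (front, +y), at boss-top height (60 mm); axes as the spectrometer's
- bolt_hole3 (a point): centre of the mouth of a bolt hole in a corner boss of the bay (front, -y), at boss-top height (60 mm); axes as the spectrometer's
- plate: aluminium plate, loose, 450 g, 150 (x) x 120 (y) x 10 mm, with a black block 34 x 34 mm (faces square to x, y) in its middle, up to 58 mm above the underside: grip it there. Origin at the underside's centre, z up. Through holes 14.5 mm wide at (+-55, +-43) mm and, ringed in red, (-55, 0) mm. Starts block up on the table; in place its underside is on the boss tops, x as the spectrometer's
- drift_pin: steel pin, loose, 140 g, 94 mm; origin at the tip, z to the handle. Shank 12.8 mm, nose tapered from 5 mm over 16 mm; collar 22 mm wide at z = 50 to 56 rests on plate or rack when home. Red D-handle, z = 56 to 94: flat frame 36 mm wide (y), 10 mm thick (x), window 22 mm wide, z = 63 to 87, open along x. Starts tip down, top bar on the hook; grip the frame's sides across y
- hook_stand: fixed stand: base plate 130 mm (x -90 to 40) x 90 x 12 mm, 12 mm rod at the origin, blue boss head up to z = 208 mm; origin on the table, z up. Brass hook, 5 mm rod, along -x: centre line level at z = 200 from x = -10 to -52, then (-58, 204), tip (-66, 222), barb back to (-60.5, 218.5) mm
- hook_seat (a point): point on the hook's centre line where the pin hangs, 33 mm out from the rod, z = 200 mm; axes as the stand's (the hook points along -x). The pin's frame does not pass the barbed tip untilted: raise it, lean its top some 30 degrees back towards the rod, and back it off outwards and upwards
- hook_tip (a point): upturned tip of the hook, 66 mm out from the rod and 222 mm above the table; axes as the stand's
- bolt_rack: light blue rack block, fixed, 230 (x) x 50 (y) x 60 mm high; origin at the centre of its underside, z up. Along its middle, four square bolt sockets 16 mm wide at x = -30, 10, 50 and 90 mm, and the pin's socket, framed in red, 17 mm wide, at x = -85 mm; all 54 mm deep
- pin_socket (a point): centre of the mouth of the red-framed socket for the pin, on the rack's top (60 mm above the table); axes as the rack's
- bolt0: push-in bolt (plain, no thread), loose, 70 g, 72 mm long: steel shank 12 mm wide, 50 mm long, nose tapered from 5 mm over 12 mm; black round head 22 mm wide and high. Origin at the tip, z to the head. Stands in the rack, head on its top; fully home its head rests on the plate and its tip is 40 mm below the boss tops. Two to four bolts are present
- bolt1: push-in bolt (plain, no thread), loose, 70 g, 72 mm long: steel shank 12 mm wide, 50 mm long, nose tapered from 5 mm over 12 mm; black round head 22 mm wide and high. Origin at the tip, z to the head. Stands in the rack, head on its top; fully home its head rests on the plate and its tip is 40 mm below the boss tops. Two to four bolts are present
- bolt2: push-in bolt (plain, no thread), loose, 70 g, 72 mm long: steel shank 12 mm wide, 50 mm long, nose tapered from 5 mm over 12 mm; black round head 22 mm wide and high. Origin at the tip, z to the head. Stands in the rack, head on its top; fully home its head rests on the plate and its tip is 40 mm below the boss tops. Two to four bolts are present
- bolt3: push-in bolt (plain, no thread), loose, 70 g, 72 mm long: steel shank 12 mm wide, 50 mm long, nose tapered from 5 mm over 12 mm; black round head 22 mm wide and high. Origin at the tip, z to the head. Stands in the rack, head on its top; fully home its head rests on the plate and its tip is 40 mm below the boss tops. Two to four bolts are present
- flask_a: volumetric flask, glass, loose, 60 mm wide, 155 mm high; origin at its base; leave it alone
- flask_b: smaller volumetric flask, glass, loose, 54 mm wide, 142 mm high; origin at its base; leave it alone
- wash_bottle: white wash bottle with a bent spout, loose, 64 mm wide, 175 mm high; origin at its base; leave it alone
- beaker: glass beaker, loose, 66 mm wide, 85 mm high; origin at its base; leave it alone
- cuvette_box: flat yellow cuvette box, loose, 75 x 110 x 28 mm; origin at its base; leave it alone
Things that resemble listed ones, but are neither listed nor needed, are in the scene too. Of the things shaped like the plate, the aluminium one is meant.

How it is judged (in metres and radians):
On the way, in this order (a step that is already met when the one before it is completed fails the run):
1. the drift pin is off the hook and clear of it (distance between drift_pin and hook_seat above 0.13 m), for 0.2 s.
2. the plate lies flat on the bosses and the pin is fully home through its dowel hole into the front middle boss, with no bolt in the bay yet (horizontal distance between drift_pin and dowel_hole below 0.004 m and z of drift_pin in the frame of dowel_hole below -0.036 m and z of plate in the frame of spectrometer below 0.0635 m and angle between plate's own z axis and vertical below 0.04 rad and not ((horizontal distance between bolt0 and bolt_hole0 below 0.02 m and z of bolt0 in the frame of bolt_hole0 below -0.005 m) or (horizontal distance between bolt0 and bolt_hole1 below 0.02 m and z of bolt0 in the frame of bolt_hole1 below -0.005 m) or (horizontal distance between bolt0 and bolt_hole2 below 0.02 m and z of bolt0 in the frame of bolt_hole2 below -0.005 m) or (horizontal distance between bolt0 and bolt_hole3 below 0.02 m and z of bolt0 in the frame of bolt_hole3 below -0.005 m)) and not ((horizontal distance between bolt1 and bolt_hole0 below 0.02 m and z of bolt1 in the frame of bolt_hole0 below -0.005 m) or (horizontal distance between bolt1 and bolt_hole1 below 0.02 m and z of bolt1 in the frame of bolt_hole1 below -0.005 m) or (horizontal distance between bolt1 and bolt_hole2 below 0.02 m and z of bolt1 in the frame of bolt_hole2 below -0.005 m) or (horizontal distance between bolt1 and bolt_hole3 below 0.02 m and z of bolt1 in the frame of bolt_hole3 below -0.005 m)) and not ((horizontal distance between bolt2 and bolt_hole0 below 0.02 m and z of bolt2 in the frame of bolt_hole0 below -0.005 m) or (horizontal distance between bolt2 and bolt_hole1 below 0.02 m and z of bolt2 in the frame of bolt_hole1 below -0.005 m) or (horizontal distance between bolt2 and bolt_hole2 below 0.02 m and z of bolt2 in the frame of bolt_hole2 below -0.005 m) or (horizontal distance between bolt2 and bolt_hole3 below 0.02 m and z of bolt2 in the frame of bolt_hole3 below -0.005 m)) and not ((horizontal distance between bolt3 and bolt_hole0 below 0.02 m and z of bolt3 in the frame of bolt_hole0 below -0.005 m) or (horizontal distance between bolt3 and bolt_hole1 below 0.02 m and z of bolt3 in the frame of bolt_hole1 below -0.005 m) or (horizontal distance between bolt3 and bolt_hole2 below 0.02 m and z of bolt3 in the frame of bolt_hole2 below -0.005 m) or (horizontal distance between bolt3 and bolt_hole3 below 0.02 m and z of bolt3 in the frame of bolt_hole3 below -0.005 m))), for 0.2 s.
3. every bolt is fully home in a corner hole while the pin is still fully home (horizontal distance between drift_pin and dowel_hole below 0.004 m and z of drift_pin in the frame of dowel_hole below -0.036 m and z of plate in the frame of spectrometer below 0.0635 m and angle between plate's own z axis and vertical below 0.04 rad and ((horizontal distance between bolt0 and bolt_hole0 below 0.004 m and z of bolt0 in the frame of bolt_hole0 between -0.0445 and -0.0365 m) or (horizontal distance between bolt0 and bolt_hole1 below 0.004 m and z of bolt0 in the frame of bolt_hole1 between -0.0445 and -0.0365 m) or (horizontal distance between bolt0 and bolt_hole2 below 0.004 m and z of bolt0 in the frame of bolt_hole2 between -0.0445 and -0.0365 m) or (horizontal distance between bolt0 and bolt_hole3 below 0.004 m and z of bolt0 in the frame of bolt_hole3 between -0.0445 and -0.0365 m)) and ((horizontal distance between bolt1 and bolt_hole0 below 0.004 m and z of bolt1 in the frame of bolt_hole0 between -0.0445 and -0.0365 m) or (horizontal distance between bolt1 and bolt_hole1 below 0.004 m and z of bolt1 in the frame of bolt_hole1 between -0.0445 and -0.0365 m) or (horizontal distance between bolt1 and bolt_hole2 below 0.004 m and z of bolt1 in the frame of bolt_hole2 between -0.0445 and -0.0365 m) or (horizontal distance between bolt1 and bolt_hole3 below 0.004 m and z of bolt1 in the frame of bolt_hole3 between -0.0445 and -0.0365 m)) and ((horizontal distance between bolt2 and bolt_hole0 below 0.004 m and z of bolt2 in the frame of bolt_hole0 between -0.0445 and -0.0365 m) or (horizontal distance between bolt2 and bolt_hole1 below 0.004 m and z of bolt2 in the frame of bolt_hole1 between -0.0445 and -0.0365 m) or (horizontal distance between bolt2 and bolt_hole2 below 0.004 m and z of bolt2 in the frame of bolt_hole2 between -0.0445 and -0.0365 m) or (horizontal distance between bolt2 and bolt_hole3 below 0.004 m and z of bolt2 in the frame of bolt_hole3 between -0.0445 and -0.0365 m)) and ((horizontal distance between bolt3 and bolt_hole0 below 0.004 m and z of bolt3 in the frame of bolt_hole0 between -0.0445 and -0.0365 m) or (horizontal distance between bolt3 and bolt_hole1 below 0.004 m and z of bolt3 in the frame of bolt_hole1 between -0.0445 and -0.0365 m) or (horizontal distance between bolt3 and bolt_hole2 below 0.004 m and z of bolt3 in the frame of bolt_hole2 between -0.0445 and -0.0365 m) or (horizontal distance between bolt3 and bolt_hole3 below 0.004 m and z of bolt3 in the frame of bolt_hole3 between -0.0445 and -0.0365 m))), for 0.2 s.
At the end, for the whole second after the job is handed in: plate flat on the bosses, within 5 mm and 0.08 rad of true; every bolt present home in a corner hole (tip within 4 mm of its axis, 36.5 to 44.5 mm below the boss top); pin in the red-framed socket (within 8 mm, tip over 45 mm deep, tilt under 0.15 rad); all at rest and released (z of plate in the frame of spectrometer below 0.0635 m and angle between plate's own z axis and vertical below 0.04 rad and horizontal distance between plate and spectrometer below 0.005 m and angle between the x axis of plate and the x axis of spectrometer, either way round below 0.08 rad and ((horizontal distance between bolt0 and bolt_hole0 below 0.004 m and z of bolt0 in the frame of bolt_hole0 between -0.0445 and -0.0365 m) or (horizontal distance between bolt0 and bolt_hole1 below 0.004 m and z of bolt0 in the frame of bolt_hole1 between -0.0445 and -0.0365 m) or (horizontal distance between bolt0 and bolt_hole2 below 0.004 m and z of bolt0 in the frame of bolt_hole2 between -0.0445 and -0.0365 m) or (horizontal distance between bolt0 and bolt_hole3 below 0.004 m and z of bolt0 in the frame of bolt_hole3 between -0.0445 and -0.0365 m)) and ((horizontal distance between bolt1 and bolt_hole0 below 0.004 m and z of bolt1 in the frame of bolt_hole0 between -0.0445 and -0.0365 m) or (horizontal distance between bolt1 and bolt_hole1 below 0.004 m and z of bolt1 in the frame of bolt_hole1 between -0.0445 and -0.0365 m) or (horizontal distance between bolt1 and bolt_hole2 below 0.004 m and z of bolt1 in the frame of bolt_hole2 between -0.0445 and -0.0365 m) or (horizontal distance between bolt1 and bolt_hole3 below 0.004 m and z of bolt1 in the frame of bolt_hole3 between -0.0445 and -0.0365 m)) and ((horizontal distance between bolt2 and bolt_hole0 below 0.004 m and z of bolt2 in the frame of bolt_hole0 between -0.0445 and -0.0365 m) or (horizontal distance between bolt2 and bolt_hole1 below 0.004 m and z of bolt2 in the frame of bolt_hole1 between -0.0445 and -0.0365 m) or (horizontal distance between bolt2 and bolt_hole2 below 0.004 m and z of bolt2 in the frame of bolt_hole2 between -0.0445 and -0.0365 m) or (horizontal distance between bolt2 and bolt_hole3 below 0.004 m and z of bolt2 in the frame of bolt_hole3 between -0.0445 and -0.0365 m)) and ((horizontal distance between bolt3 and bolt_hole0 below 0.004 m and z of bolt3 in the frame of bolt_hole0 between -0.0445 and -0.0365 m) or (horizontal distance between bolt3 and bolt_hole1 below 0.004 m and z of bolt3 in the frame of bolt_hole1 between -0.0445 and -0.0365 m) or (horizontal distance between bolt3 and bolt_hole2 below 0.004 m and z of bolt3 in the frame of bolt_hole2 between -0.0445 and -0.0365 m) or (horizontal distance between bolt3 and bolt_hole3 below 0.004 m and z of bolt3 in the frame of bolt_hole3 between -0.0445 and -0.0365 m)) and horizontal distance between drift_pin and pin_socket below 0.008 m and z of drift_pin in the frame of pin_socket below -0.045 m and angle between drift_pin's own z axis and vertical below 0.15 rad and linear speed of each of drift_pin, plate below 0.02 m/s); the robot touches nothing.
It fails at once if the flask a is shoved more than 3 cm or tipped over (distance of flask_a from where it was at the start of the episode above 0.03 m or angle between flask_a's own z axis and vertical above 0.5 rad).
It fails at once if the flask b is shoved more than 3 cm or tipped over (distance of flask_b from where it was at the start of the episode above 0.03 m or angle between flask_b's own z axis and vertical above 0.5 rad).
It fails at once if the wash bottle is shoved more than 3 cm or tipped over (distance of wash_bottle from where it was at the start of the episode above 0.03 m or angle between wash_bottle's own z axis and vertical above 0.5 rad).
It fails at once if the beaker is shoved more than 3 cm or tipped over (distance of beaker from where it was at the start of the episode above 0.03 m or angle between beaker's own z axis and vertical above 0.5 rad).
It fails at once if the cuvette box is shoved more than 3 cm or tipped over (distance of cuvette_box from where it was at the start of the episode above 0.03 m or angle between cuvette_box's own z axis and vertical above 0.5 rad).
Of bolt0, bolt1, bolt2, bolt3 only 2 to 4 are there at a start; the rules pass over those that are not, and their reading is None.
At some moment in a run one of plate may be knocked a few centimetres aside while the robot is not near it.
Once in a run the grip may slacken for a moment while it holds something.
It also fails if it takes over 210 s, if anything falls off the work surface, if the arm or the gripper's body presses on something with over 40 N, if the wrist force passes 120 N, or if a joint passes its speed limit or range.

### The arm

A 6-joint arm with a two-finger parallel gripper is mounted at the origin on the work surface. World frame = base frame: x ahead of the robot, y to its left, z up, the work surface at z = 0. Lengths are in mm, angles in degrees, forces in N, time in s.
With the tool pointing down it reaches from about 300 to 850 mm from the base axis. Payload 4.2 kg.
Tool frame: the origin (TCP) lies midway between the tips of the shut fingers; the grasp point (between the pads) lies 19 mm behind it; z points along the fingers, y is the direction in which the jaws open and shut (so a half turn about z gives the same grasp; the last joint's range is limited). The gripper opens to 91 mm and grips with 3 to 60 N. Pads are 32 mm wide; open, the fingers measure 118 mm over their backs; the gripper's body (76 mm by 178 mm) begins 60 mm behind the grasp point.
Start: joints at [62.911, 18.312, 89.639, -0, 72.044, -1.146], TCP at [251.559, 517.07, 213.976] pointing down, gripper open.
Joint ranges: [-177.97, 177.97], [-48.28, 115.42], [12.27, 149.76], [-77.06, 257.06], [2.81, 150.46], [-146.56, 146.56]. Speed limits (degrees/s): [147.25, 147.25, 180, 180, 180, 180].

### API

Orientations are given as [roll, pitch, yaw] about the fixed x, y, z axes, in that order (R = Rz(yaw) Ry(pitch) Rx(roll)).
In Python, from workcell import env gives the robot as it stands.
- The arm moves only by the shell command python3 -m jog 'ROWS' [FORCE]. ROWS is JSON, a list of rows, each an object of numbers: "dx", "dy", "dz": the shift along the world's x, y, z in m; "wx", "wy", "wz": the turn, a rotation vector about the world's x, y, z in rad; "grip": the gripper's target within -1 to 1 (shut at 1, half-way at 0, fully open at -1). In form: [{"dx": .., "dy": .., "dz": .., "wx": .., "wy": .., "wz": .., "grip": ..}, ...]. A call has 1 to 10 rows; each row shifts and turns the commanded pose from where the row before left it; what a row does not reach is not made up. A row lasts 1/10 s, in which the tool goes at most 50 mm and 8.59 degrees, less where a joint would pass 70% of its speed; a pose out of reach is approached as far as the arm can. A call with a gripper value outside its range is refused whole. The fingers move at their own pace and stop on an object; FORCE is the grip in N (left out, the last holds). Time passes only in rows, so rows that do not move let the fingers close. It gives the time, the measured TCP pose, the force and the opening at its end, in the units of the state.
- env.state(): the state, without advancing time (a new reading comes with each control period).
- env.grab_frame(name): name is "scene" or "top" or "wrist"; returns the picture (384x512x3 uint8, red, green, blue); there is no depth.
- env.get_calibration(name): a dict with "fx", "fy", "cx", "cy" (pixels), "R" (3x3) and "t" (3): a world point X has camera coordinates R X + t. Camera axes: x right, y down, z forward; pixel columns grow to the right and rows downward; lengths in mm; the calibration is good to about 2 mm. The wrist camera is an equidistant fisheye: a pixel r from the principal point sees the ray r / f radians off the axis. A picture is of the moment at which its call begins: read the wrist's pose just before it. get_calibration takes no time and is no camera call; for the wrist camera it gives the pose at the moment of the call.
- env.job_done(): hands the job in, once; it reports no verdict.
The state is a dict: "time_s": time; "qpos": joint angles; "qvel": joint speeds; "effort": joint torques, N m; "ee_pos": TCP position; "ee_rot": TCP orientation; "force": force on the tool from outside, world axes, zero at the start; "torque": the same for the moment, N m; "gripper_width": finger opening in mm.
Only numpy, scipy, OpenCV 4.12 (cv2) and the standard library are available. Lean on these libraries where they do the work, as an engineer would, in place of code of your own. Each camera call takes 0.05 s, during which the arm holds its last target. There are 200 camera calls.

## Working session

There is one attempt and no reset: what is moved stays moved. The work goes in short steps, Python scripts to look and compute and a shell command to move; the robot and the scene stay as the last step left them, time stands still between calls to the robot, and variables do not carry over. Pictures are saved under pics/ and viewed, about 12 in all and at most 16, crops included, and the job is handed in when it is done.

```bash
ls; mkdir -p pics; python3 - <<'E'
from workcell import env
import cv2,json
print(env.state())
for n in("scene","top","wrist"):
    c=env.get_calibration(n);print(n,{k:(v.round(4).tolist() if hasattr(v,'round') and not isinstance(v,float) else v) for k,v in c.items()})
    f=env.grab_frame(n);cv2.imwrite(f"pics/{n}0.png",f[...,::-1])
s=cv2.imread("pics/scene0.png");t=cv2.imread("pics/top0.png")
cv2.imwrite("pics/top0b.png",cv2.resize(t,(800,600),interpolation=cv2.INTER_CUBIC))
cv2.imwrite("pics/scene0b.png",cv2.resize(s,(800,600),interpolation=cv2.INTER_CUBIC))
E
```

```text
pics
{'time_s': 0.0, 'qpos': array([ 6.29114689e+01,  1.83515957e+01,  8.97063677e+01,  6.10897524e-04,
        7.20432935e+01, -1.14673520e+00]), 'qvel': array([-0.10165921, -0.03181472, -0.05399234, -0.04829573,  0.04625139,
        0.05890408]), 'effort': array([ 4.53368903e-04, -4.12458944e+01, -2.31968129e+01,  7.26666790e-02,
        4.56206140e-02, -1.35862451e-04]), 'ee_pos': array([251.31289408, 516.6128096 , 213.12099373]), 'ee_rot': array([-1.79898775e+02, -2.60713915e-03,  1.54058013e+02]), 'force': array([-0.27257199,  0.39499829,  0.94096273]), 'torque': array([ 0.01370494, -0.03075645, -0.04421819]), 'gripper_width': 91.47627965841806}
scene {'fx': 491.5164746194151, 'fy': 491.5164746194151, 'cx': 262.5449366952475, 'cy': 193.88198331774942, 'R': [[0.7561, 0.6543, -0.0149], [0.4378, -0.5226, -0.7316], [-0.4864, 0.5466, -0.6816]], 't': [-442.9159, -48.2156, 1865.0469]}
top {'fx': 468.718727132731, 'fy': 468.718727132731, 'cx': 255.39076775429857, 'cy': 194.22998421013625, 'R': [[0.0068, -0.9999, -0.0078], [-0.9908, -0.0056, -0.1351], [0.1351, 0.0087, -0.9908]], 't': [118.2247, 505.576, 1996.0588]}
wrist {'fx': 297.3186396354542, 'fy': 297.3186396354542, 'cx': 254.78779331920074, 'cy': 186.25176891510117, 'R': [[0.4377, 0.8991, -0.0026], [0.8707, -0.4231, 0.2508], [0.2244, -0.112, -0.968]], 't': [-574.4877, -27.1476, 390.8974]}
```

View pics/top0b.png

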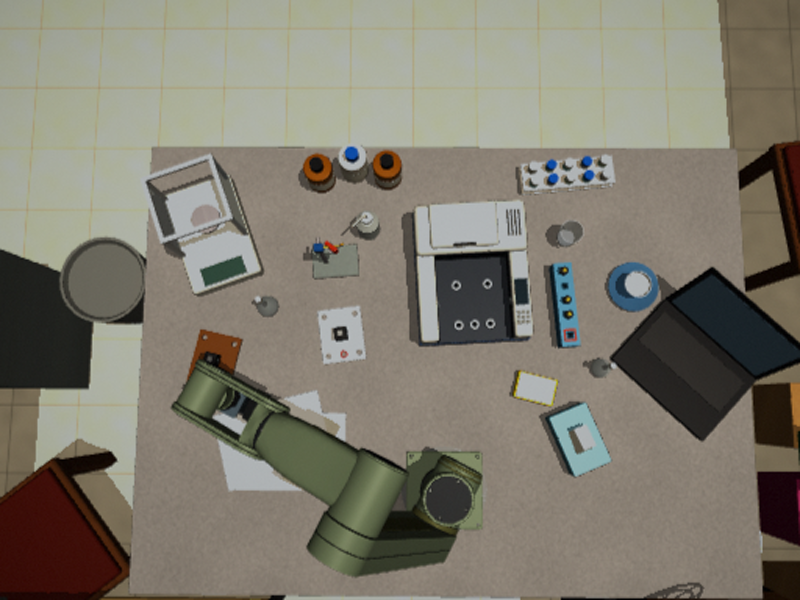

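View pics/scene0b.png

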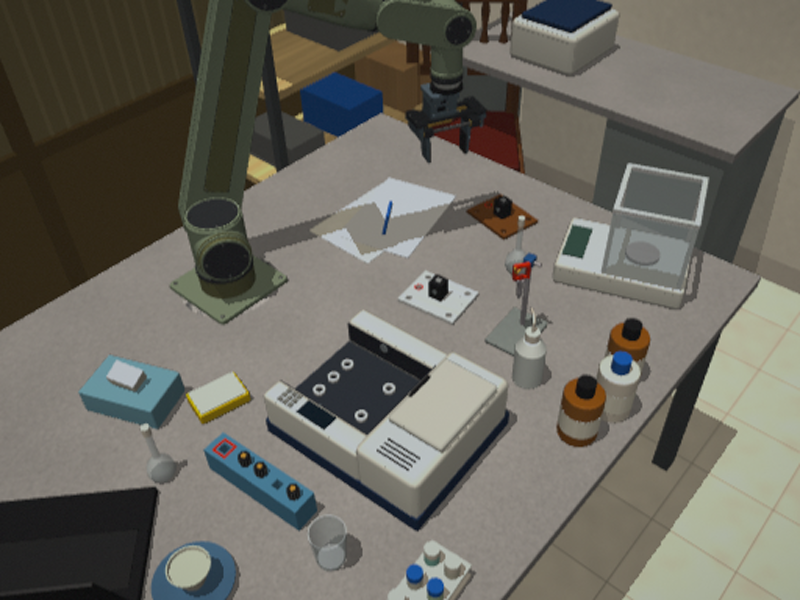

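Candidates for the plate (top view, 800-wide): the white aluminium one at (342,335), and a brown one at (215,352), which is a decoy. The pin is the red item on the stand at (333,247). The rack at (565,305) holds 3 bolts, and its red socket is at (571,334). I'll check this in close crops.

```bash
python3 - <<'E'
import cv2,numpy as np
t=cv2.imread("pics/top0.png");s=cv2.imread("pics/scene0.png")
cv2.imwrite("pics/c1.png",cv2.resize(t[125:240,190:382],(800,479),interpolation=cv2.INTER_CUBIC)) # scale 4.1667
a=cv2.resize(s[130:230,300:360],(360,600),interpolation=cv2.INTER_CUBIC) # 6x
b=cv2.resize(t[145:240,195:240],(284,600),interpolation=cv2.INTER_CUBIC) #6.31
cv2.imwrite("pics/c2.png",np.hstack([a,b]))
E
```

```text
(no output)
```

View pics/c1.png

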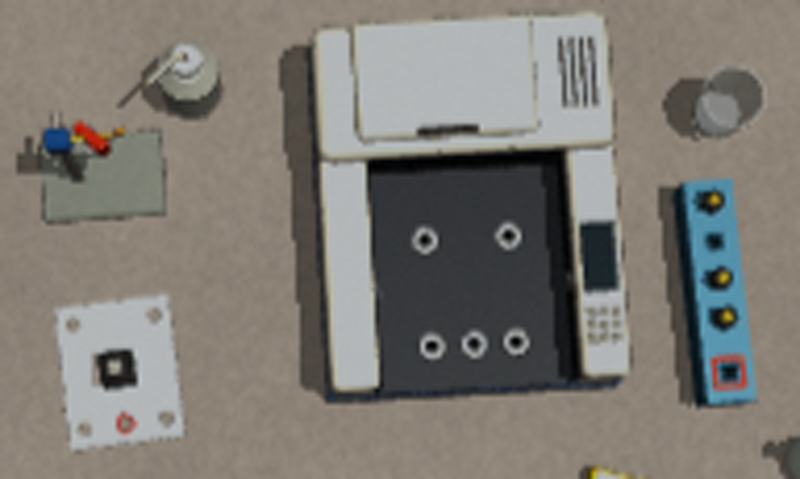

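View pics/c2.png

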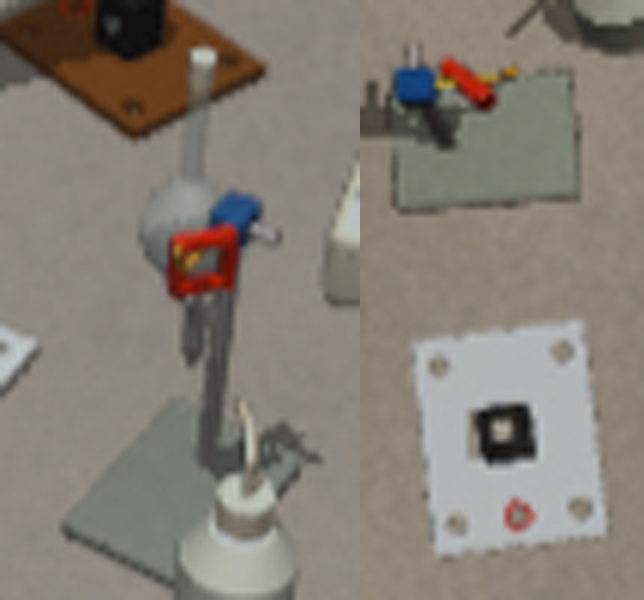

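Crops confirm: the aluminium plate's red ring is at c1 (125,422) and its block at (116,370). The pin hangs on the hook, which points image-right (world -y) with the frame yawed. Bolts are in the rack at c1 (711,201), (722,277) and (726,316). The socket at (715,241) is empty.

```bash
cat > h.py <<'E'
from workcell import env
import numpy as np, cv2, sys
from scipy.optimize import least_squares
from scipy.spatial.transform import Rotation as Ro
def ray(c,uv):
    uv=np.asarray(uv,float);x=(uv[0]-c['cx'])/c['fx'];y=(uv[1]-c['cy'])/c['fy']
    if c.get('fish'):
        r=np.hypot(x,y);d=np.array([x/r*np.sin(r),y/r*np.sin(r),np.cos(r)]) if r>1e-9 else np.array([0,0,1.])
    else: d=np.array([x,y,1.])
    R=np.array(c['R']);return -R.T@np.array(c['t']),R.T@d
def atz(c,uv,z):
    o,d=ray(c,uv);return o+d*(z-o[2])/d[2]
def proj(c,X):
    p=np.array(c['R'])@np.asarray(X,float)+np.array(c['t'])
    if c.get('fish'):
        rr=np.hypot(p[0],p[1]);th=np.arctan2(rr,p[2]);q=p[:2]/max(rr,1e-9)*th
    else:q=p[:2]/p[2]
    return np.array([c['fx']*q[0]+c['cx'],c['fy']*q[1]+c['cy']])
def cal(n):
    c=dict(env.get_calibration(n));c['fish']=(n=='wrist');return c
def shot(n,name):
    c=cal(n);f=env.grab_frame(n)[...,::-1].copy();cv2.imwrite(name,f);np.save(name+'.npy',c,allow_pickle=True);return f,c
def fit2d(loc,wor): # planar pose x,y,yaw
    loc=np.array(loc,float)[:,:2];wor=np.array(wor)[:,:2]
    f=lambda p:((Ro.from_euler('z',p[2]).as_matrix()[:2,:2]@loc.T).T+p[:2]-wor).ravel()
    best=min((least_squares(f,[*wor.mean(0),a]) for a in (0,1.57,3.14,-1.57)),key=lambda s:s.cost)
    return best.x[0],best.x[1],np.degrees(best.x[2]),np.abs(best.fun).max()
E
python3 - <<'E'
from h import *
c=cal('top')
o=lambda p:np.array([190,125])+(np.array(p)+.5)/4.16667-.5
w=lambda p,z:atz(c,o(p),z)
np.set_printoptions(precision=1,suppress=True)
print('plate',fit2d([(55,43),(55,-43),(-55,43),(-55,-43),(-55,0)],[w(p,10) for p in [(73,325),(154,315),(84,429),(166,419),(125,423)]]))
print('plate block top',w((116,369),58))
print('bay',fit2d([(55,43),(55,-43),(-55,43),(-55,-43),(-55,0)],[w(p,60) for p in [(425,240),(508,236),(432,346),(515,342),(474,344)]]))
print('rack',fit2d([(90,0),(50,0),(-85,0),(10,0)],[w((711,201),82),w((715,241),60),w((730,373),60),w((722,277),82)]))
print([w(p,82) for p in((711,201),(722,277),(726,316))])
print('stand',fit2d([(40,-45),(-90,-45),(-90,45),(40,45)],[w(p,12) for p in [(42,150),(162,128),(165,212),(45,221)]]))
print('boss',w((57,139),208),'tip',w((122,130),222),'frame',w((92,137),205))
print('scene check', proj(cal('scene'),[0,0,0]))
E
```

```text
plate (np.float64(421.05369316320736), np.float64(283.15335623995566), np.float64(7.3256410414187725), np.float64(0.7849558853316125))
plate block top [419.2 282.3  58. ]
bay (np.float64(501.757526828858), np.float64(-79.99455206247258), np.float64(3.331547811550256), np.float64(0.6143310106228626))
rack (np.float64(503.97131413851747), np.float64(-335.15769971744464), np.float64(6.14378006151245), np.float64(2.2374813257868595))
[array([ 592.6, -324.1,   82. ]), array([ 514.3, -333.4,   82. ]), array([ 474.5, -336.5,   82. ])]
stand (np.float64(624.4536822729758), np.float64(328.10958950597524), np.float64(96.38191048258392), np.float64(7.950514424826679))
boss [626.6 329.5 208. ] tip [632.6 265.9 222. ] frame [629.4 296.2 205. ]
scene check [145.8 181.2]
```

```bash
python3 -m jog '[{"dx":0.021,"dy":-0.029,"wz":0.0726,"grip":-1},{"dx":0.021,"dy":-0.029,"wz":0.0726,"grip":-1},{"dx":0.021,"dy":-0.029,"wz":0.0726,"grip":-1},{"dx":0.021,"dy":-0.029,"wz":0.0726,"grip":-1},{"dx":0.021,"dy":-0.029,"wz":0.0726,"grip":-1},{"dx":0.021,"dy":-0.029,"wz":0.0726,"grip":-1},{"dx":0.021,"dy":-0.029,"wz":0.0726,"grip":-1},{"dx":0.021,"dy":-0.03,"wz":0.0726,"grip":-1},{"dz":-0.03,"grip":-1},{"dz":0,"grip":-1}]' 30
python3 - <<'E'
from h import *
f,c=shot('wrist','pics/w1.png')
cv2.imwrite('pics/w1b.png',cv2.resize(f,(800,600),interpolation=cv2.INTER_CUBIC))
# predicted pixels for plate from the top fit
R=Ro.from_euler('z',7.33,degrees=True).as_matrix()
for p in [(55,43),(55,-43),(-55,43),(-55,-43),(-55,0)]:print((proj(c,R@np.array([*p,10])+[421,283.2,0])*1.5625).round(0))
E
```

```text
[333. 520.]
[274. 545.]
[266. 448.]
[208. 479.]
[236. 465.]invalid input
```

View pics/w1b.png

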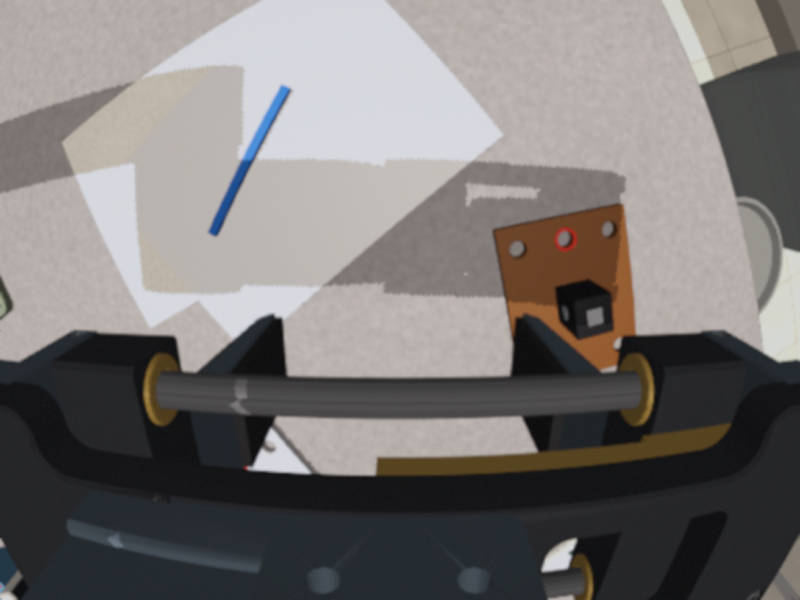

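That move was refused, so the view is from the start pose, with the brown decoy at (570,300). I'll retry with the keys complete.

```bash
python3 -m jog '[{"dx":0.021,"dy":-0.029,"dz":0.0,"wx":0.0,"wy":0.0,"wz":0.0726,"grip":-1.0}]' 30; echo; python3 -m jog --help | head -20
```

```text
time_s: 0.3
ee_pos: [271.4, 490.1, 213.4]
ee_rot: [179.9, -0.1, 158.5]
force: [1.6, -0.6, -0.4]
gripper_width: 91.1
invalid input: not JSON, or not a number
```

```bash
python3 -m jog '[{"dx":0.021,"dy":-0.029,"wz":0.0726,"grip":-1},{"dx":0.021,"dy":-0.029,"wz":0.0726,"grip":-1}]' 30; echo; python3 -m jog '[{"dx":0.021,"dy":-0.029,"dz":0,"wx":0,"wy":0,"wz":0.0726,"grip":-1},{"dx":0.021,"dy":-0.029,"dz":0,"wx":0,"wy":0,"wz":0.0726,"grip":-1}]' 30
```

```text
time_s: 0.5
ee_pos: [314.9, 429.1, 213.7]
ee_rot: [-180.0, -0.0, 166.8]
force: [0.4, 0.1, -0.4]
gripper_width: 91.3invalid input
```

```bash
python3 -m jog '[{"dx":0.0212,"dy":-0.0294,"dz":0,"wx":0,"wy":0,"wz":0.073,"grip":-1},{"dx":0.0212,"dy":-0.0294,"dz":0,"wx":0,"wy":0,"wz":0.073,"grip":-1},{"dx":0.0212,"dy":-0.0294,"dz":0,"wx":0,"wy":0,"wz":0.073,"grip":-1},{"dx":0.0212,"dy":-0.0294,"dz":0,"wx":0,"wy":0,"wz":0.073,"grip":-1},{"dx":0.0212,"dy":-0.0294,"dz":-0.03,"wx":0,"wy":0,"wz":0.073,"grip":-1},{"dx":0,"dy":0,"dz":-0.03,"wx":0,"wy":0,"wz":0,"grip":-1},{"dx":0,"dy":0,"dz":0,"wx":0,"wy":0,"wz":0,"grip":-1},{"dx":0,"dy":0,"dz":0,"wx":0,"wy":0,"wz":0,"grip":-1}]' 30
python3 - <<'E'
from h import *
f,c=shot('wrist','pics/w2.png')
cv2.imwrite('pics/w2b.png',cv2.resize(f,(800,600),interpolation=cv2.INTER_CUBIC))
R=Ro.from_euler('z',7.33,degrees=True).as_matrix()
for p in [(55,43),(55,-43),(-55,43),(-55,-43),(-55,0)]:print((proj(c,R@np.array([*p,10])+[421,283.2,0])*1.5625).round(0))
E
```

```text
time_s: 1.3
ee_pos: [420.5, 283.3, 154.2]
ee_rot: [-180.0, -0.0, -172.6]
force: [-0.5, -0.3, 0.6]
gripper_width: 91.5
[455. 351.]
[338. 351.]
[460. 199.]
[333. 199.]
[397. 198.]
```

View pics/w2b.png

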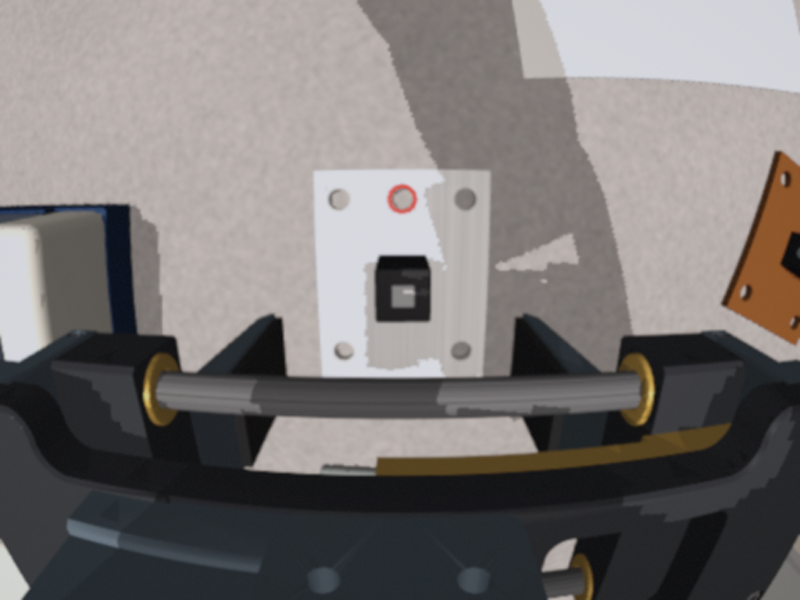

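The wrist view shows the plate with its red ring at (402,199) and block at (403,290), about 5 px (4 mm) towards +y of the prediction and otherwise as predicted. I'll descend and grip the block.

```bash
python3 -m jog '[{"dx":0.0005,"dy":0.003,"dz":-0.04,"wx":0,"wy":0,"wz":0,"grip":-1},{"dx":0,"dy":0,"dz":-0.04,"wx":0,"wy":0,"wz":0,"grip":-1},{"dx":0,"dy":0,"dz":-0.04,"wx":0,"wy":0,"wz":0,"grip":-1},{"dx":0,"dy":0,"dz":-0.013,"wx":0,"wy":0,"wz":0,"grip":-1},{"dx":0,"dy":0,"dz":0,"wx":0,"wy":0,"wz":0,"grip":0.5},{"dx":0,"dy":0,"dz":0,"wx":0,"wy":0,"wz":0,"grip":1},{"dx":0,"dy":0,"dz":0,"wx":0,"wy":0,"wz":0,"grip":1},{"dx":0,"dy":0,"dz":0,"wx":0,"wy":0,"wz":0,"grip":1},{"dx":0,"dy":0,"dz":0,"wx":0,"wy":0,"wz":0,"grip":1}]' 40
python3 -m jog '[{"dx":0,"dy":0,"dz":0,"wx":0,"wy":0,"wz":0,"grip":1},{"dx":0,"dy":0,"dz":0,"wx":0,"wy":0,"wz":0,"grip":1},{"dx":0,"dy":0,"dz":0,"wx":0,"wy":0,"wz":0,"grip":1}]' 40
python3 - <<'E'
from h import *
f,c=shot('wrist','pics/w3.png')
P=dict(z=10)
w2=np.load('pics/w2.png.npy',allow_pickle=True).item()
print(fit2d([(55,43),(55,-43),(-55,43),(-55,-43),(-55,0)],[atz(w2,np.array(p)/1.5625,10) for p in [(461,350),(344,350),(465,199),(339,199),(402,199)]]))
E
```

```text
time_s: 2.25
ee_pos: [421.6, 286.5, 22.0]
ee_rot: [179.9, 0.1, -172.5]
force: [0.3, -0.1, -0.8]
gripper_width: 54.0
time_s: 2.55
ee_pos: [421.1, 286.0, 21.1]
ee_rot: [180.0, 0.0, -172.6]
force: [0.3, -0.3, 1.7]
gripper_width: 34.1
(np.float64(420.4295075723528), np.float64(287.1379006052855), np.float64(7.639558956278559), np.float64(0.8999715371634238))
```

```bash
python3 -m jog '[{"dx":0,"dy":0,"dz":0.02,"wx":0,"wy":0,"wz":0,"grip":1},{"dx":0,"dy":0,"dz":0.04,"wx":0,"wy":0,"wz":0,"grip":1},{"dx":0,"dy":0,"dz":0.04,"wx":0,"wy":0,"wz":0,"grip":1},{"dx":0,"dy":0,"dz":0.04,"wx":0,"wy":0,"wz":0,"grip":1},{"dx":0,"dy":0,"dz":0.04,"wx":0,"wy":0,"wz":0,"grip":1},{"dx":0,"dy":0,"dz":0.04,"wx":0,"wy":0,"wz":0,"grip":1},{"dx":0,"dy":0,"dz":0.02,"wx":0,"wy":0,"wz":0,"grip":1}]' 40
python3 -m jog '[{"dx":0.023,"dy":-0.0366,"dz":0,"wx":0,"wy":0,"wz":-0.0072,"grip":1},{"dx":0.023,"dy":-0.0366,"dz":0,"wx":0,"wy":0,"wz":-0.0072,"grip":1},{"dx":0.023,"dy":-0.0366,"dz":0,"wx":0,"wy":0,"wz":-0.0072,"grip":1},{"dx":0.023,"dy":-0.0366,"dz":0,"wx":0,"wy":0,"wz":-0.0072,"grip":1},{"dx":0.023,"dy":-0.0366,"dz":0,"wx":0,"wy":0,"wz":-0.0072,"grip":1},{"dx":0.023,"dy":-0.0366,"dz":0,"wx":0,"wy":0,"wz":-0.0072,"grip":1},{"dx":0.023,"dy":-0.0366,"dz":0,"wx":0,"wy":0,"wz":-0.0072,"grip":1},{"dx":0.023,"dy":-0.0366,"dz":0,"wx":0,"wy":0,"wz":-0.0072,"grip":1},{"dx":0.023,"dy":-0.0366,"dz":0,"wx":0,"wy":0,"wz":-0.0072,"grip":1},{"dx":0.023,"dy":-0.0366,"dz":0,"wx":0,"wy":0,"wz":-0.0072,"grip":1}]' 40
python3 -m jog '[{"dx":0,"dy":0,"dz":0,"wx":0,"wy":0,"wz":0,"grip":1},{"dx":0,"dy":0,"dz":0,"wx":0,"wy":0,"wz":0,"grip":1},{"dx":0,"dy":0,"dz":0,"wx":0,"wy":0,"wz":0,"grip":1},{"dx":0,"dy":0,"dz":0,"wx":0,"wy":0,"wz":0,"grip":1}]' 40
python3 - <<'E'
from h import *
f,c=shot('wrist','pics/w4.png')
cv2.imwrite('pics/w4b.png',cv2.resize(f,(800,600),interpolation=cv2.INTER_CUBIC))
R=Ro.from_euler('z',3.33,degrees=True).as_matrix()
for p in [(55,43),(55,-43),(-55,43),(-55,-43),(-55,0)]:print((proj(c,R@np.array([*p,60])+[501.8,-78,0])*1.5625).round(0))
E
```

```text
time_s: 3.3
ee_pos: [421.6, 286.5, 263.8]
ee_rot: [179.9, 0.2, -172.6]
force: [1.3, 0.7, -4.6]
gripper_width: 33.8
time_s: 4.3
ee_pos: [651.0, -81.5, 259.2]
ee_rot: [179.9, -0.2, -176.7]
force: [-0.4, 0.4, -3.3]
gripper_width: 34.0
time_s: 4.7
ee_pos: [650.4, -78.8, 260.8]
ee_rot: [180.0, -0.1, -176.6]
force: [0.3, 0.2, -3.8]
gripper_width: 33.9
[463. 147.]
[355. 146.]
[462.  17.]
[355.  16.]
[409.  15.]
```

View pics/w4b.png

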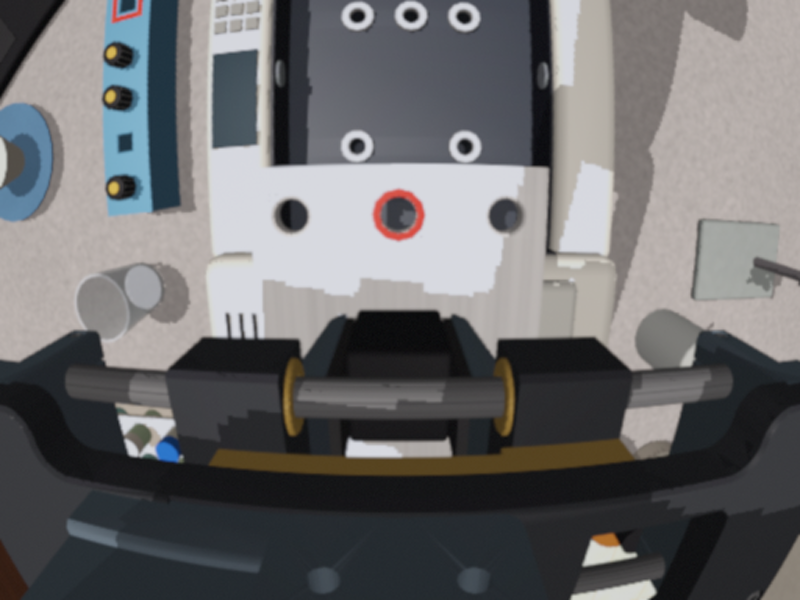

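The wrist view shows boss holes at (465,147), (357,146), (464,17), (358,16) and (411,16), and the plate's front holes at (291,215), (398,214) and (505,214).

```bash
python3 - <<'E'
from h import *
c=np.load('pics/w4.png.npy',allow_pickle=True).item()
k=lambda p:np.array(p)/1.5625
b=fit2d([(55,43),(55,-43),(-55,43),(-55,-43),(-55,0)],[atz(c,k(p),60) for p in [(465,147),(357,146),(464,17),(358,16),(411,16)]])
p=fit2d([(-55,43),(-55,-43),(-55,0)],[atz(c,k(p),249.7) for p in [(505,214),(291,215),(398,214)]])
print(b,p)
# bolts/rack too
print([atz(c,k(q),82) for q in [(119,187),(117,97),(118,54)]],atz(c,k((125,142)),60))
print(env.state()['ee_pos'],proj(c,[*p[:2],249.7]))
E
```

```text
(np.float64(502.0114297898281), np.float64(-76.24533066905518), np.float64(3.325435215341448), np.float64(0.669065287503031)) (np.float64(649.8457905910108), np.float64(-77.69814059172965), np.float64(3.6511959616408145), np.float64(0.4677287260449745))
[array([ 592.46770226, -318.05662212,   82.        ]), array([ 514.63820363, -323.36250496,   82.        ]), array([ 475.88863002, -326.42748385,   82.        ])] [ 552.76927301 -326.78896651   60.        ]
[650.53847957 -78.77169815 261.03274523] [255.11028971 221.35186516]
```

```bash
python3 -m jog '[{"dx":-0.037,"dy":0.0014,"dz":0,"wx":0,"wy":0,"wz":-0.005,"grip":1},{"dx":-0.037,"dy":0,"dz":0,"wx":0,"wy":0,"wz":0,"grip":1},{"dx":-0.037,"dy":0,"dz":0,"wx":0,"wy":0,"wz":0,"grip":1},{"dx":-0.037,"dy":0,"dz":0,"wx":0,"wy":0,"wz":0,"grip":1},{"dx":0,"dy":0,"dz":-0.04,"wx":0,"wy":0,"wz":0,"grip":1},{"dx":0,"dy":0,"dz":-0.04,"wx":0,"wy":0,"wz":0,"grip":1},{"dx":0,"dy":0,"dz":-0.04,"wx":0,"wy":0,"wz":0,"grip":1},{"dx":0,"dy":0,"dz":-0.03,"wx":0,"wy":0,"wz":0,"grip":1},{"dx":0,"dy":0,"dz":-0.015,"wx":0,"wy":0,"wz":0,"grip":1},{"dx":0,"dy":0,"dz":0,"wx":0,"wy":0,"wz":0,"grip":1}]' 40
python3 -m jog '[{"dx":0,"dy":0,"dz":-0.008,"wx":0,"wy":0,"wz":0,"grip":1},{"dx":0,"dy":0,"dz":-0.004,"wx":0,"wy":0,"wz":0,"grip":1},{"dx":0,"dy":0,"dz":0,"wx":0,"wy":0,"wz":0,"grip":1},{"dx":0,"dy":0,"dz":0,"wx":0,"wy":0,"wz":0,"grip":1}]' 40
```

```text
time_s: 5.75
ee_pos: [501.1, -77.5, 94.3]
ee_rot: [179.9, -0.3, -176.9]
force: [-0.3, 0.1, -3.9]
gripper_width: 33.5
time_s: 6.15
ee_pos: [503.5, -78.6, 84.6]
ee_rot: [-180.0, 0.1, -177.0]
force: [-0.7, 0.2, -4.1]
gripper_width: 33.6
```

```bash
python3 -m jog '[{"dx":0,"dy":0,"dz":-0.0025,"wx":0,"wy":0,"wz":0,"grip":1},{"dx":0,"dy":0,"dz":0,"wx":0,"wy":0,"wz":0,"grip":1},{"dx":0,"dy":0,"dz":0,"wx":0,"wy":0,"wz":0,"grip":1}]' 40
python3 -m jog '[{"dx":0,"dy":0,"dz":-0.001,"wx":0,"wy":0,"wz":0,"grip":1},{"dx":0,"dy":0,"dz":0,"wx":0,"wy":0,"wz":0,"grip":1},{"dx":0,"dy":0,"dz":0,"wx":0,"wy":0,"wz":0,"grip":1}]' 40
python3 - <<'E'
from h import *
f,c=shot('wrist','pics/w5.png')
E
```

```text
time_s: 6.45
ee_pos: [503.1, -78.6, 81.6]
ee_rot: [180.0, 0.0, -177.0]
force: [-0.1, 0.1, -4.2]
gripper_width: 33.7
time_s: 6.75
ee_pos: [503.3, -78.6, 81.2]
ee_rot: [-180.0, 0.0, -177.0]
force: [-0.2, 1.2, 4.2]
gripper_width: 33.9
```

```bash
python3 -m jog '[{"dx":0,"dy":0,"dz":0,"wx":0,"wy":0,"wz":0,"grip":0},{"dx":0,"dy":0,"dz":0,"wx":0,"wy":0,"wz":0,"grip":0},{"dx":0,"dy":0,"dz":0,"wx":0,"wy":0,"wz":0,"grip":-1},{"dx":0,"dy":0,"dz":0,"wx":0,"wy":0,"wz":0,"grip":-1},{"dx":0,"dy":0,"dz":0.03,"wx":0,"wy":0,"wz":0,"grip":-1},{"dx":0,"dy":0,"dz":0.04,"wx":0,"wy":0,"wz":0,"grip":-1},{"dx":0.02,"dy":0,"dz":0.04,"wx":0,"wy":0,"wz":0,"grip":-1},{"dx":0.02,"dy":0,"dz":0.04,"wx":0,"wy":0,"wz":0,"grip":-1},{"dx":0,"dy":0,"dz":0,"wx":0,"wy":0,"wz":0,"grip":-1},{"dx":0,"dy":0,"dz":0,"wx":0,"wy":0,"wz":0,"grip":-1}]' 40
python3 - <<'E'
from h import *
f,c=shot('wrist','pics/w6.png')
cv2.imwrite('pics/w6b.png',cv2.resize(f[30:240,130:380],(714,600),interpolation=cv2.INTER_CUBIC)) #2.857
E
```

```text
time_s: 7.8
ee_pos: [543.3, -78.5, 230.8]
ee_rot: [-180.0, 0.1, -177.0]
force: [-0.7, -0.5, -0.6]
gripper_width: 91.3
```

View pics/w6b.png

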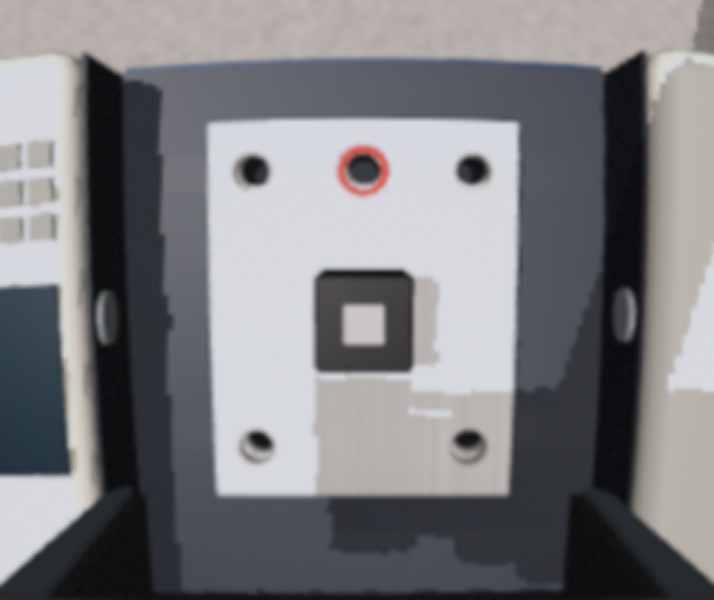

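The plate sits square, with dark boss holes visible through all five of its holes and the red ring at (363,170) at the front middle. Next is the pin: I'll move to a viewpoint near it.

```bash
python3 -m jog '[{"dx":0.0152,"dy":0.0314,"dz":0.01,"wx":0,"wy":0,"wz":-0.075,"grip":-1},{"dx":0.0152,"dy":0.0314,"dz":0.01,"wx":0,"wy":0,"wz":-0.075,"grip":-1},{"dx":0.0152,"dy":0.0314,"dz":0.01,"wx":0,"wy":0,"wz":-0.075,"grip":-1},{"dx":0.0152,"dy":0.0314,"dz":0.01,"wx":0,"wy":0,"wz":-0.075,"grip":-1},{"dx":0.0152,"dy":0.0314,"dz":0.01,"wx":0,"wy":0,"wz":-0.075,"grip":-1},{"dx":0.0152,"dy":0.0314,"dz":0.01,"wx":0,"wy":0,"wz":-0.075,"grip":-1},{"dx":0.0152,"dy":0.0314,"dz":0.01,"wx":0,"wy":0,"wz":-0.075,"grip":-1},{"dx":0.0152,"dy":0.0314,"dz":0.01,"wx":0,"wy":0,"wz":-0.075,"grip":-1},{"dx":0.0152,"dy":0.0314,"dz":0.01,"wx":0,"wy":0,"wz":-0.075,"grip":-1},{"dx":0.0152,"dy":0.0314,"dz":0,"wx":0,"wy":0,"wz":-0.075,"grip":-1}]' 40
python3 -m jog '[{"dx":0,"dy":0,"dz":0,"wx":0,"wy":0,"wz":0,"grip":-1},{"dx":0,"dy":0,"dz":0,"wx":0,"wy":0,"wz":0,"grip":-1},{"dx":0,"dy":0,"dz":0,"wx":0,"wy":0,"wz":0,"grip":-1}]' 40
python3 - <<'E'
from h import *
f,c=shot('wrist','pics/w7.png')
print(env.state()['qpos'].round(1))
cv2.imwrite('pics/w7b.png',cv2.resize(f,(800,600),interpolation=cv2.INTER_CUBIC))
for q in [(626.5,331,208),(632.6,268,222),(629.7,299,200)]: print(proj(c,q)*1.5625)
E
```

```text
time_s: 8.85
ee_pos: [695.1, 236.5, 319.8]
ee_rot: [-179.9, -0.0, 139.9]
force: [1.2, -0.3, 0.2]
gripper_width: 91.4
time_s: 9.15
ee_pos: [694.4, 234.3, 319.2]
ee_rot: [-179.8, -0.1, 140.0]
force: [-0.1, 0.2, 0.5]
gripper_width: 90.9
[ 17.7  32.3  52.2  -0.   95.6 -32.3]
[449.36909507 104.75953654]
[374.12312007 178.26750958]
[411.5714579  142.42981998]
```

View pics/w7b.png

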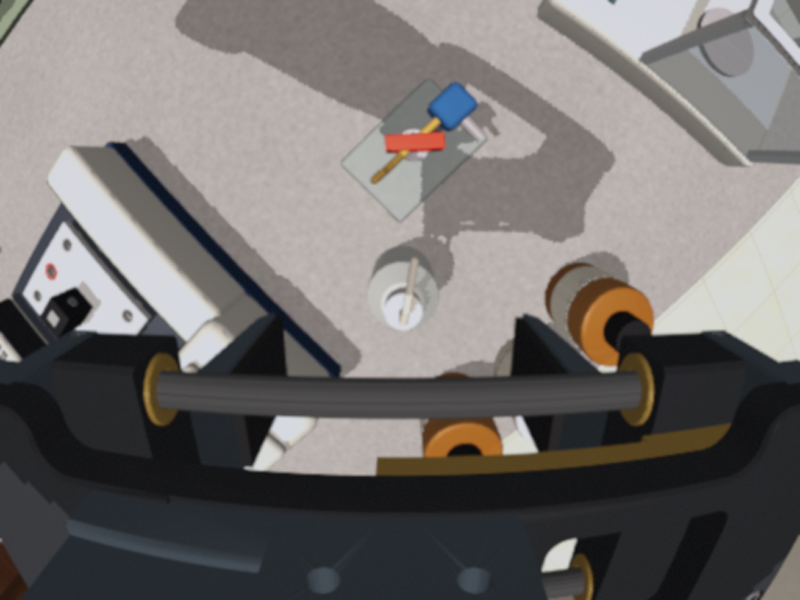

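The hook tip is at (377,179), the blue boss at (453,105) and the pin's top bar runs from (387,144) to (444,141). The wash bottle is at (404,300) with its spout pointing towards the stand.

```bash
python3 - <<'E'
from h import *
np.set_printoptions(precision=1,suppress=True)
c=np.load('pics/w7.png.npy',allow_pickle=True).item();k=lambda p:np.array(p)/1.5625
b,t=atz(c,k((453,105)),208),atz(c,k((377,179)),222)
print('boss',b,'tip',t,np.linalg.norm(t-b),np.degrees(np.arctan2(*(t-b)[1::-1])))
l,r=atz(c,k((387,144)),209.5),atz(c,k((444,141)),209.5)
print('bar',l,r,(l+r)/2,np.linalg.norm(l-r),np.degrees(np.arctan2(*(l-r)[1::-1])))
print('bottle top',atz(c,k((404,307)),175),'spout',atz(c,k((413,262)),165))
o,d=ray(c,k((404,307)));print('cam',o)
E
```

```text
boss [628.  332.6 208. ] tip [634. 269. 222.] 65.445031660642 -84.5992258964257
bar [621.4 286.6 209.5] [641.6 314.  209.5] [631.5 300.3 209.5] 34.02569069526435 -126.45767069562835
bottle top [713.2 223.5 175. ] spout [694. 248. 165.]
cam [640.1 281.  489.8]
```

The fingers (32 mm pads) would foul the boss and hook tip if I gripped along the frame's present yaw of 53°. I'll first nudge the frame square to the hook with shut fingers, from the tip side on the −x end.

```bash
python3 -m jog '[{"dx":-0.00845,"dy":0.002,"dz":0,"wx":0,"wy":0,"wz":-0.078,"grip":1},{"dx":-0.00845,"dy":0.002,"dz":0,"wx":0,"wy":0,"wz":-0.078,"grip":1},{"dx":-0.00845,"dy":0.002,"dz":0,"wx":0,"wy":0,"wz":-0.078,"grip":1},{"dx":-0.00845,"dy":0.002,"dz":0,"wx":0,"wy":0,"wz":-0.078,"grip":1},{"dx":-0.00845,"dy":0.002,"dz":0,"wx":0,"wy":0,"wz":-0.078,"grip":1},{"dx":-0.00845,"dy":0.002,"dz":0,"wx":0,"wy":0,"wz":-0.078,"grip":1},{"dx":-0.00845,"dy":0.002,"dz":0,"wx":0,"wy":0,"wz":-0.078,"grip":1},{"dx":-0.00845,"dy":0.002,"dz":0,"wx":0,"wy":0,"wz":-0.078,"grip":1},{"dx":-0.00845,"dy":0.002,"dz":0,"wx":0,"wy":0,"wz":-0.078,"grip":1},{"dx":-0.00845,"dy":0.002,"dz":0,"wx":0,"wy":0,"wz":-0.078,"grip":1}]' 40
python3 -m jog '[{"dx":0,"dy":0,"dz":-0.035,"wx":0,"wy":0,"wz":0,"grip":1},{"dx":0,"dy":0,"dz":-0.035,"wx":0,"wy":0,"wz":0,"grip":1},{"dx":0,"dy":0,"dz":-0.035,"wx":0,"wy":0,"wz":0,"grip":1},{"dx":0,"dy":0,"dz":-0.035,"wx":0,"wy":0,"wz":0,"grip":1},{"dx":0,"dy":0,"dz":0,"wx":0,"wy":0,"wz":0,"grip":1},{"dx":0,"dy":0,"dz":0,"wx":0,"wy":0,"wz":0,"grip":1}]' 40
```

```text
time_s: 10.2
ee_pos: [609.8, 254.1, 320.9]
ee_rot: [180.0, 0.0, 95.1]
force: [0.4, -1.4, -0.1]
gripper_width: 14.1
time_s: 10.8
ee_pos: [610.6, 254.7, 181.3]
ee_rot: [180.0, -0.0, 95.3]
force: [-0.2, 0.7, 1.8]
gripper_width: 0.7
```

```bash
python3 -m jog '[{"dx":0,"dy":0.005,"dz":0,"wx":0,"wy":0,"wz":0,"grip":1},{"dx":0,"dy":0.005,"dz":0,"wx":0,"wy":0,"wz":0,"grip":1},{"dx":0,"dy":0.004,"dz":0,"wx":0,"wy":0,"wz":0,"grip":1},{"dx":0,"dy":0.003,"dz":0,"wx":0,"wy":0,"wz":0,"grip":1},{"dx":0,"dy":0.003,"dz":0,"wx":0,"wy":0,"wz":0,"grip":1},{"dx":0,"dy":0.002,"dz":0,"wx":0,"wy":0,"wz":0,"grip":1},{"dx":0,"dy":0,"dz":0,"wx":0,"wy":0,"wz":0,"grip":1},{"dx":0,"dy":0,"dz":0,"wx":0,"wy":0,"wz":0,"grip":1},{"dx":0,"dy":0,"dz":0,"wx":0,"wy":0,"wz":0,"grip":1}]' 40
python3 -m jog '[{"dx":0,"dy":-0.005,"dz":0,"wx":0,"wy":0,"wz":0,"grip":1},{"dx":0,"dy":-0.02,"dz":0,"wx":0,"wy":0,"wz":0,"grip":1},{"dx":0,"dy":-0.03,"dz":0.04,"wx":0,"wy":0,"wz":0,"grip":1},{"dx":0,"dy":-0.03,"dz":0.04,"wx":0,"wy":0,"wz":0,"grip":1},{"dx":0,"dy":0,"dz":0.04,"wx":0,"wy":0,"wz":0,"grip":-1},{"dx":0,"dy":0,"dz":0,"wx":0,"wy":0,"wz":0,"grip":-1},{"dx":0,"dy":0,"dz":0,"wx":0,"wy":0,"wz":0,"grip":-1}]' 40
python3 - <<'E'
from h import *
f,c=shot('wrist','pics/w8.png')
cv2.imwrite('pics/w8b.png',cv2.resize(f[:,:],(800,600),interpolation=cv2.INTER_CUBIC))
print(proj(c,(631,299,205)))
E
```

```text
time_s: 11.7
ee_pos: [610.7, 277.5, 180.3]
ee_rot: [180.0, -0.0, 95.4]
force: [-0.2, 0.5, -0.4]
gripper_width: 0.4
time_s: 12.4
ee_pos: [610.8, 191.0, 301.6]
ee_rot: [179.9, -0.0, 95.3]
force: [-0.3, 0.4, -0.2]
gripper_width: 21.5
[289.20076342  73.41492501]
```

View pics/w8b.png

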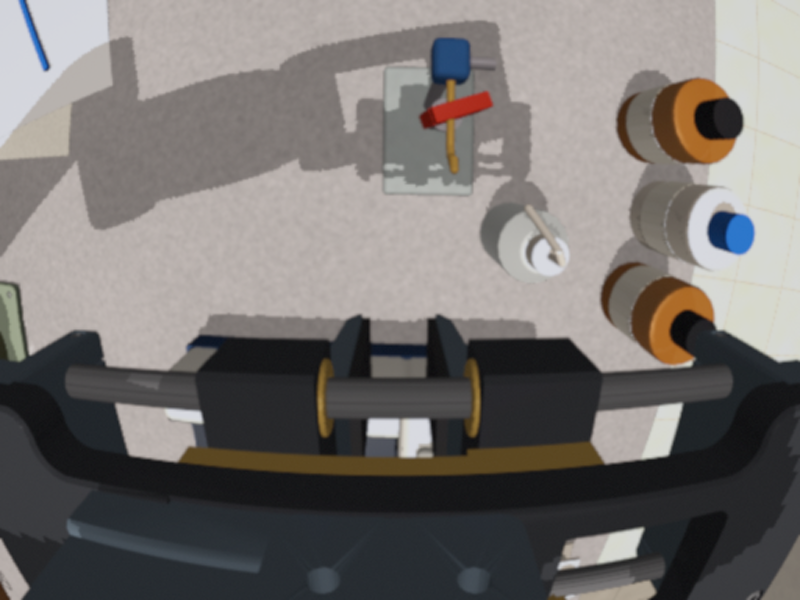

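The bar now runs from (424,118) to (492,101), about 15° off square to the hook.

```bash
python3 - <<'E'
from h import *
np.set_printoptions(precision=1,suppress=True)
c=np.load('pics/w8.png.npy',allow_pickle=True).item();k=lambda p:np.array(p)/1.5625
l,r=atz(c,k((422,113)),209.5),atz(c,k((492,97)),209.5)
l2,r2=atz(c,k((425,125)),209.5),atz(c,k((493,104)),209.5)
for a,b in((l,r),(l2,r2)):print(a,b,(a+b)/2,np.linalg.norm(a-b),np.degrees(np.arctan2(*(b-a)[1::-1])))
print(atz(c,k((451,47)),208),atz(c,k((454,170)),222),atz(c,k((452,90)),202))
E
```

```text
[613.8 297.5 209.5] [652.3 311.7 209.5] [633.1 304.6 209.5] 41.06784988650321 20.33422707642029
[616.1 290.8 209.5] [653.3 307.7 209.5] [634.7 299.3 209.5] 40.82278407219341 24.510400688862386
[626.7 338.7 208. ] [633.3 266.9 222. ] [630.  314.1 202. ]
```

```bash
python3 -m jog '[{"dx":0.0055,"dy":0.026,"dz":0,"wx":0,"wy":0,"wz":0.055,"grip":-1},{"dx":0.0055,"dy":0.026,"dz":0,"wx":0,"wy":0,"wz":0.055,"grip":-1},{"dx":0.0055,"dy":0.026,"dz":0,"wx":0,"wy":0,"wz":0.055,"grip":-1},{"dx":0.0055,"dy":0.026,"dz":0,"wx":0,"wy":0,"wz":0.055,"grip":-1},{"dx":0,"dy":0,"dz":0,"wx":0,"wy":0,"wz":0,"grip":-1},{"dx":0,"dy":0,"dz":-0.04,"wx":0,"wy":0,"wz":0,"grip":-1},{"dx":0,"dy":0,"dz":-0.04,"wx":0,"wy":0,"wz":0,"grip":-1},{"dx":0,"dy":0,"dz":-0.03,"wx":0,"wy":0,"wz":0,"grip":-1},{"dx":0,"dy":0,"dz":-0.011,"wx":0,"wy":0,"wz":0,"grip":-1},{"dx":0,"dy":0,"dz":0,"wx":0,"wy":0,"wz":0,"grip":-1}]' 50
python3 -m jog '[{"dx":0,"dy":0,"dz":0,"wx":0,"wy":0,"wz":0,"grip":0},{"dx":0,"dy":0,"dz":0,"wx":0,"wy":0,"wz":0,"grip":0},{"dx":0,"dy":0,"dz":0,"wx":0,"wy":0,"wz":0,"grip":0.2},{"dx":0,"dy":0,"dz":0,"wx":0,"wy":0,"wz":0,"grip":1},{"dx":0,"dy":0,"dz":0,"wx":0,"wy":0,"wz":0,"grip":1},{"dx":0,"dy":0,"dz":0,"wx":0,"wy":0,"wz":0,"grip":1},{"dx":0,"dy":0,"dz":0,"wx":0,"wy":0,"wz":0,"grip":1}]' 50
```

```text
time_s: 13.45
ee_pos: [631.4, 295.3, 176.9]
ee_rot: [-179.7, 0.1, 107.9]
force: [-0.4, -0.4, 0.8]
gripper_width: 91.3
time_s: 14.15
ee_pos: [633.3, 296.6, 179.9]
ee_rot: [179.9, 0.0, 108.0]
force: [1.7, -1.1, 2.2]
gripper_width: 38.5
```

```bash
python3 -m jog '[{"dx":0,"dy":0,"dz":0,"wx":0,"wy":0,"wz":0,"grip":1},{"dx":0,"dy":0,"dz":0,"wx":0,"wy":0,"wz":0,"grip":1},{"dx":0,"dy":0,"dz":0,"wx":0,"wy":0,"wz":0,"grip":1},{"dx":0,"dy":0,"dz":0,"wx":0,"wy":0,"wz":0,"grip":1}]' 50
```

```text
time_s: 14.55
ee_pos: [633.2, 296.6, 180.0]
ee_rot: [179.9, -0.0, 108.0]
force: [2.3, -0.1, 2.9]
gripper_width: 37.4
```

```bash
python3 -m jog '[{"dx":0,"dy":0,"dz":0,"wx":0,"wy":0,"wz":0,"grip":0},{"dx":0,"dy":0,"dz":0,"wx":0,"wy":0,"wz":0.07,"grip":0},{"dx":0,"dy":0,"dz":0,"wx":0,"wy":0,"wz":0.07,"grip":0},{"dx":0,"dy":0,"dz":0,"wx":0,"wy":0,"wz":0,"grip":0},{"dx":0,"dy":0,"dz":0,"wx":0,"wy":0,"wz":0,"grip":1},{"dx":0,"dy":0,"dz":0,"wx":0,"wy":0,"wz":0,"grip":1},{"dx":0,"dy":0,"dz":0,"wx":0,"wy":0,"wz":0,"grip":1},{"dx":0,"dy":0,"dz":0,"wx":0,"wy":0,"wz":0,"grip":1},{"dx":0,"dy":0,"dz":0,"wx":0,"wy":0,"wz":0,"grip":1}]' 30
```

```text
time_s: 15.45
ee_pos: [632.2, 296.4, 179.1]
ee_rot: [-179.9, -0.0, 116.0]
force: [0.6, 0.4, -1.0]
gripper_width: 36.1
```

Width is 36.1, so the frame sides are flat in the pads. I'll plan the unhooking path in the hook's plane.

```bash
cat > plan.py <<'E'
import numpy as np, heapq
H=np.array([(10,200),(52,200),(58,204),(66,222),(60.5,218.5)],float)
S=[(H[i],H[i+1],2.5) for i in range(4)]
B=np.array([(13,100),(13,208),(-13,208)],float); S2=[(B[i],B[i+1],0) for i in range(2)]
def rect(a,b,c,d,n=6):
    x=np.linspace(a,b,n);z=np.linspace(c,d,n);return np.array([(i,j) for i in x for j in z])
fr=np.vstack([rect(-5,5,87-75,94-75),rect(-5,5,50-75,63-75),rect(-11,11,50-75,56-75),rect(-6.4,6.4,-75,-25,9)])
body=rect(-42,42,69,90,12)
def dist(P,segs):
    m=1e9
    for a,b,r in segs:
        d=b-a;t=np.clip((P-a)@d/(d@d),0,1);m=min(m,(np.hypot(*(P-a-t[:,None]*d).T)-r).min())
    return m
def clr(u,z,t):
    t=np.radians(t);R=np.array([[np.cos(t),-np.sin(t)],[np.sin(t),np.cos(t)]])
    P=fr@R.T+[u,z];Q=body@R.T+[u,z]
    return min(dist(P,S+S2),dist(Q,S+S2)-5)
U=np.arange(26,122,2);Z=np.arange(190,292,2);T=np.arange(0,50,5)
C=np.array([[[clr(u,z,t) for t in T] for z in Z] for u in U])
s=(int((34-26)/2),int((200-190)/2),0)
D={s:0};P={};q=[(0,s)]
while q:
    d,n=heapq.heappop(q)
    if d>D[n]:continue
    if U[n[0]]>=110:break
    for i in np.ndindex(3,3,3):
        m=tuple(np.array(n)+i-1)
        if m==n or min(m)<0 or m[0]>=len(U) or m[1]>=len(Z) or m[2]>=len(T) or C[m]<=.5:continue
        e=d+(2*np.hypot(i[0]-1,i[1]-1)+1.5*abs(i[2]-1))*(1+ (4/min(C[m],6))**3)
        if e<D.get(m,1e9):D[m]=e;P[m]=n;heapq.heappush(q,(e,m))
path=[n]
while n!=s:n=P[n];path.append(n)
for n in path[::-1]:print(U[n[0]],Z[n[1]],T[n[2]],round(C[n],1))
E
python3 plan.py
```

```text
34 200 0 9.5
34 200 5 9.0
34 200 10 8.4
36 200 10 8.4
38 200 10 8.4
40 200 10 8.4
42 200 10 8.4
42 200 15 7.8
42 200 20 7.1
42 200 25 6.3
44 200 25 6.3
46 200 25 6.3
48 200 25 6.3
50 202 25 6.8
52 204 30 6.1
52 204 35 6.1
54 206 35 5.6
56 208 35 5.1
58 210 35 4.3
60 212 35 4.2
62 214 35 4.8
64 216 35 5.5
66 218 35 6.0
68 220 35 6.5
70 222 35 7.1
72 222 35 6.0
74 224 35 6.9
76 224 35 6.5
78 224 35 6.5
80 224 35 7.0
82 224 35 7.8
84 224 35 8.9
86 224 35 10.2
88 224 35 11.7
90 224 35 13.3
92 224 35 14.9
94 224 35 16.6
96 224 35 18.2
98 224 35 19.9
100 224 35 21.5
102 224 35 23.1
104 224 35 24.8
106 224 35 26.5
108 224 35 28.2
110 224 35 30.0
```

```bash
python3 -m jog '[{"dx":0,"dy":0,"dz":0,"wx":0,"wy":0,"wz":0,"grip":1},{"dx":0,"dy":0,"dz":0.003,"wx":0,"wy":0,"wz":0,"grip":1},{"dx":0,"dy":0,"dz":0.003,"wx":0,"wy":0,"wz":0,"grip":1},{"dx":0,"dy":0,"dz":0.0035,"wx":0,"wy":0,"wz":0,"grip":1},{"dx":0,"dy":0,"dz":0,"wx":0,"wy":0,"wz":-0.072,"grip":1},{"dx":0,"dy":0,"dz":0,"wx":0,"wy":0,"wz":-0.072,"grip":1},{"dx":0,"dy":0,"dz":0,"wx":0,"wy":0,"wz":-0.072,"grip":1},{"dx":0,"dy":0,"dz":0,"wx":0,"wy":0,"wz":-0.072,"grip":1},{"dx":0,"dy":0,"dz":0,"wx":0,"wy":0,"wz":-0.072,"grip":1},{"dx":0,"dy":0,"dz":0,"wx":0,"wy":0,"wz":0,"grip":1}]' 55
python3 - <<'E'
from h import *
f,c=shot('scene','pics/s2.png');g,c2=shot('wrist','pics/w9.png')
p=proj(c,(632,298,190));print(p)
x,y=int(p[0]),int(p[1])
a=cv2.resize(f[y-50:y+50,x-50:x+50],(400,400),interpolation=cv2.INTER_CUBIC)
b=cv2.resize(g[180:330,170:340],(400,353),interpolation=cv2.INTER_CUBIC)
cv2.imwrite('pics/s2b.png',np.hstack([a,np.vstack([b,np.zeros((47,400,3),np.uint8)])]))
E
```

```text
time_s: 16.45
ee_pos: [632.7, 296.5, 189.3]
ee_rot: [180.0, -0.0, 95.4]
force: [-0.5, -0.4, -1.5]
gripper_width: 36.0
[332.70176274 173.41172378]
```

View pics/s2b.png

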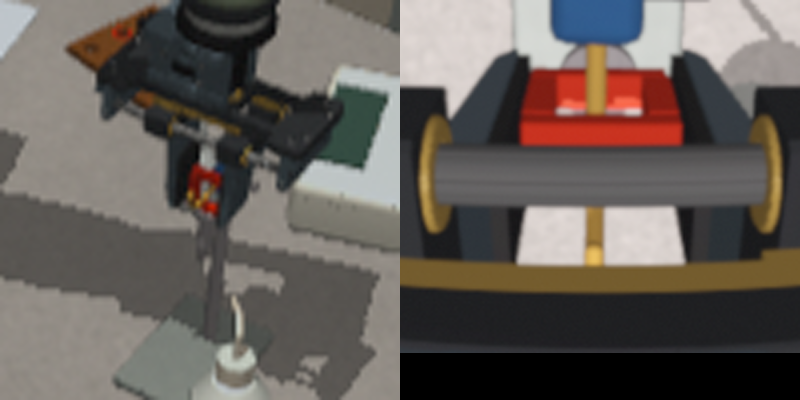

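The grip is square: the hook runs through the middle of the window and the pads lie on both frame sides. I'll check where the frame sits along the hook, then go.

```bash
python3 - <<'E'
from h import *
c=np.load('pics/w9.png.npy',allow_pickle=True).item()
for z in(217,219,221):print(atz(c,(170+200/2.353,180+120/2.353),z), atz(c,(170+200/2.353,180+40/2.353),208))
E
```

```text
[631.15906637 306.89888486 217.        ] [629.65190834 322.64152621 208.        ]
[631.07832035 307.75331228 219.        ] [629.65190834 322.64152621 208.        ]
[630.99757433 308.60773969 221.        ] [629.65190834 322.64152621 208.        ]
```

```bash
python3 -m jog '[{"dx":0.00035,"dy":-0.0037,"dz":0.0009,"wx":-0.1085,"wy":-0.0102,"wz":0,"grip":1},{"dx":0.00035,"dy":-0.0037,"dz":0.0009,"wx":-0.1085,"wy":-0.0102,"wz":0,"grip":1},{"dx":0.00035,"dy":-0.0037,"dz":0.0009,"wx":-0.1085,"wy":-0.0102,"wz":0,"grip":1},{"dx":0.00035,"dy":-0.0037,"dz":0.0009,"wx":-0.1085,"wy":-0.0102,"wz":0,"grip":1},{"dx":0.0003,"dy":-0.003,"dz":0.0019,"wx":-0.058,"wy":-0.0055,"wz":0,"grip":1},{"dx":0.0003,"dy":-0.003,"dz":0.0019,"wx":-0.058,"wy":-0.0055,"wz":0,"grip":1},{"dx":0.0003,"dy":-0.003,"dz":0.0019,"wx":-0.058,"wy":-0.0055,"wz":0,"grip":1},{"dx":0,"dy":0,"dz":0,"wx":0,"wy":0,"wz":0,"grip":1},{"dx":0,"dy":0,"dz":0,"wx":0,"wy":0,"wz":0,"grip":1}]' 55
```

```text
time_s: 17.45
ee_pos: [634.9, 273.1, 197.9]
ee_rot: [-180.0, 34.9, 95.4]
force: [0.3, -0.8, -0.7]
gripper_width: 35.4
```

```bash
python3 -m jog '[{"dx":0.0003,"dy":-0.0036,"dz":0.0037,"wx":0,"wy":0,"wz":0,"grip":1},{"dx":0.0003,"dy":-0.0036,"dz":0.0037,"wx":0,"wy":0,"wz":0,"grip":1},{"dx":0.0003,"dy":-0.0036,"dz":0.0037,"wx":0,"wy":0,"wz":0,"grip":1},{"dx":0.0003,"dy":-0.0036,"dz":0.0037,"wx":0,"wy":0,"wz":0,"grip":1},{"dx":0.0003,"dy":-0.0036,"dz":0.0037,"wx":0,"wy":0,"wz":0,"grip":1},{"dx":0.0005,"dy":-0.005,"dz":0.002,"wx":0,"wy":0,"wz":0,"grip":1},{"dx":0.0005,"dy":-0.005,"dz":0.002,"wx":0,"wy":0,"wz":0,"grip":1},{"dx":0.001,"dy":-0.012,"dz":0.005,"wx":0,"wy":0,"wz":0,"grip":1},{"dx":0.0015,"dy":-0.018,"dz":0.005,"wx":0,"wy":0,"wz":0,"grip":1},{"dx":0.0015,"dy":-0.018,"dz":0.005,"wx":0,"wy":0,"wz":0,"grip":1}]' 55
python3 -m jog '[{"dx":0,"dy":-0.01,"dz":0.02,"wx":0.122,"wy":0.0115,"wz":0,"grip":1},{"dx":0,"dy":-0.01,"dz":0.02,"wx":0.122,"wy":0.0115,"wz":0,"grip":1},{"dx":0,"dy":-0.01,"dz":0.02,"wx":0.122,"wy":0.0115,"wz":0,"grip":1},{"dx":0,"dy":-0.01,"dz":0.02,"wx":0.122,"wy":0.0115,"wz":0,"grip":1},{"dx":0,"dy":-0.01,"dz":0.02,"wx":0.12,"wy":0.0111,"wz":0,"grip":1},{"dx":0,"dy":-0.01,"dz":0,"wx":0,"wy":0,"wz":0,"grip":1},{"dx":0,"dy":0,"dz":0,"wx":0,"wy":0,"wz":0,"grip":1}]' 55
```

```text
time_s: 18.45
ee_pos: [641.5, 194.9, 236.3]
ee_rot: [180.0, 35.0, 95.4]
force: [0.0, -0.5, -2.3]
gripper_width: 35.3
time_s: 19.15
ee_pos: [641.0, 133.6, 335.9]
ee_rot: [180.0, 0.2, 95.2]
force: [-0.2, 1.4, -3.2]
gripper_width: 35.6
```

```bash
python3 - <<'E'
from h import *
c=np.load('pics/w6.png.npy',allow_pickle=True).item()
k=lambda p:np.array([130,30])+np.array(p)/2.857
print(fit2d([(-55,-43),(-55,43),(-55,0),(55,-43),(55,43)],[atz(c,k(p),70) for p in [(253,171),(473,170),(363,170),(257,445),(468,445)]]))
# dark bore centres as seen through the holes: boss rim z=60
print(atz(c,k((363,170)),70)); print(env.state()['ee_pos'],env.state()['qpos'].round(0))
E
```

```text
(np.float64(502.7000941290187), np.float64(-77.34285105135113), np.float64(3.068702918615001), np.float64(0.6109723226292658))
[448.30182419 -80.22769971  70.        ]
[641.04208358 133.61004331 335.85984006] [11. 24. 64. -0. 92.  6.]
```

```bash
python3 -m jog '[{"dx":-0.0118,"dy":-0.0134,"dz":0,"wx":0,"wy":0,"wz":0.096,"grip":1},{"dx":-0.0118,"dy":-0.0134,"dz":0,"wx":0,"wy":0,"wz":0.096,"grip":1},{"dx":-0.0118,"dy":-0.0134,"dz":0,"wx":0,"wy":0,"wz":0.096,"grip":1},{"dx":-0.0118,"dy":-0.0134,"dz":0,"wx":0,"wy":0,"wz":0.096,"grip":1},{"dx":-0.0118,"dy":-0.0134,"dz":0,"wx":0,"wy":0,"wz":0.096,"grip":1},{"dx":-0.0118,"dy":-0.0134,"dz":0,"wx":0,"wy":0,"wz":0.096,"grip":1},{"dx":-0.0118,"dy":-0.0134,"dz":0,"wx":0,"wy":0,"wz":0.096,"grip":1},{"dx":-0.0118,"dy":-0.0134,"dz":0,"wx":0,"wy":0,"wz":0.096,"grip":1}]' 55
python3 -m jog '[{"dx":-0.0118,"dy":-0.0134,"dz":0,"wx":0,"wy":0,"wz":0.096,"grip":1},{"dx":-0.0118,"dy":-0.0134,"dz":0,"wx":0,"wy":0,"wz":0.096,"grip":1},{"dx":-0.0118,"dy":-0.0134,"dz":-0.02,"wx":0,"wy":0,"wz":0.096,"grip":1},{"dx":-0.0118,"dy":-0.0134,"dz":-0.03,"wx":0,"wy":0,"wz":0.096,"grip":1},{"dx":-0.0118,"dy":-0.0134,"dz":-0.03,"wx":0,"wy":0,"wz":0.096,"grip":1},{"dx":-0.0118,"dy":-0.0134,"dz":-0.03,"wx":0,"wy":0,"wz":0.096,"grip":1},{"dx":-0.0118,"dy":-0.0134,"dz":-0.03,"wx":0,"wy":0,"wz":0.096,"grip":1},{"dx":-0.0118,"dy":-0.0134,"dz":-0.02,"wx":0,"wy":0,"wz":0.096,"grip":1},{"dx":0,"dy":0,"dz":0,"wx":0,"wy":0,"wz":0,"grip":1},{"dx":0,"dy":0,"dz":0,"wx":0,"wy":0,"wz":0,"grip":1}]' 55
python3 - <<'E'
from h import *
f,c=shot('wrist','pics/w10.png');g,c2=shot('scene','pics/s10.png')
print(env.state()['qpos'].round(0))
p=proj(c2,(447,-80,110)).astype(int)
a=cv2.resize(f[100:290,130:380],(600,456),interpolation=cv2.INTER_CUBIC) #2.4
b=cv2.resize(g[p[1]-50:p[1]+50,p[0]-22:p[0]+22],(200,455),interpolation=cv2.INTER_CUBIC)
cv2.imwrite('pics/w10b.png',np.hstack([a[:455],b]));print(p)
E
```

```text
time_s: 19.95
ee_pos: [545.6, 30.4, 333.4]
ee_rot: [-179.8, -0.1, 139.8]
force: [0.3, -0.1, -1.5]
gripper_width: 35.5
time_s: 20.95
ee_pos: [452.3, -76.7, 174.9]
ee_rot: [180.0, -0.1, -176.6]
force: [0.6, 0.7, -0.4]
gripper_width: 34.9
[ -11.   10.  107.    0.   63. -104.]
[211 228]
```

View pics/w10b.png

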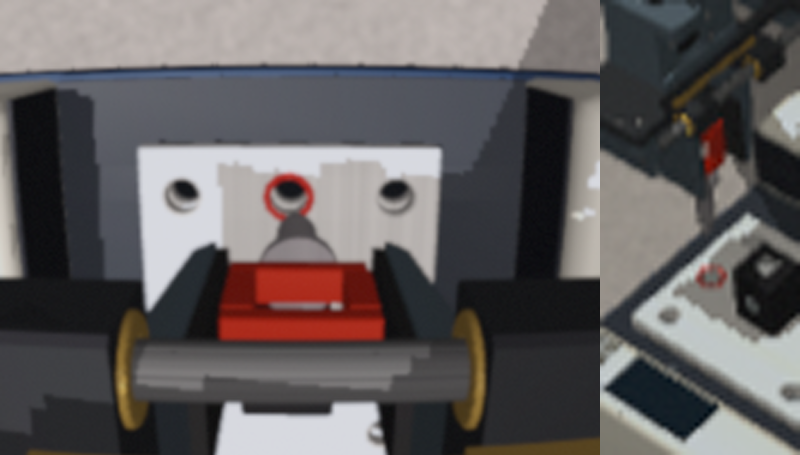

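The pin tip is visible at (296,215), just above the ring at (289,195). The wrist view gives the in-hand offset directly.

```bash
python3 - <<'E'
from h import *
c=np.load('pics/w10.png.npy',allow_pickle=True).item()
k=lambda p:np.array([130,100])+np.array(p)/2.4
for z in (108,110,112):print('tip',z,atz(c,k((296,216)),z))
print('handle top +face',atz(c,k((302,312)),204), 'collar ctr',)
print('ring',atz(c,k((289,195)),70),'pl',fit2d([(-55,-43),(-55,43),(-55,0)],[atz(c,k(p),70) for p in [(183,195),(396,196),(289,195)]]))
print(env.state()['ee_pos'])
E
```

```text
tip 108 [445.67647847 -77.3471217  108.        ]
tip 110 [445.13686777 -77.3690089  110.        ]
tip 112 [444.59725707 -77.39089609 112.        ]
handle top +face [441.00507104 -75.8903619  204.        ] collar ctr
ring [447.47086974 -80.20296559  70.        ] pl (np.float64(502.49908342033956), np.float64(-77.16246044255112), np.float64(3.0810505853818717), np.float64(0.4266739615191142))
[453.76273089 -76.90671938 176.34964453]
```

```bash
python3 -m jog '[{"dx":0.002,"dy":-0.0023,"dz":-0.015,"wx":0,"wy":0,"wz":0,"grip":1},{"dx":0,"dy":0,"dz":-0.015,"wx":0,"wy":0,"wz":0,"grip":1},{"dx":0,"dy":0,"dz":-0.01,"wx":0,"wy":0,"wz":0,"grip":1},{"dx":0,"dy":0,"dz":-0.007,"wx":0,"wy":0,"wz":0,"grip":1},{"dx":0,"dy":0,"dz":-0.005,"wx":0,"wy":0,"wz":0,"grip":1},{"dx":0,"dy":0,"dz":0,"wx":0,"wy":0,"wz":0,"grip":1},{"dx":0,"dy":0,"dz":0,"wx":0,"wy":0,"wz":0,"grip":1}]' 55
python3 -m jog '[{"dx":0,"dy":0,"dz":-0.004,"wx":0,"wy":0,"wz":0,"grip":1},{"dx":0,"dy":0,"dz":-0.004,"wx":0,"wy":0,"wz":0,"grip":1},{"dx":0,"dy":0,"dz":0,"wx":0,"wy":0,"wz":0,"grip":1},{"dx":0,"dy":0,"dz":0,"wx":0,"wy":0,"wz":0,"grip":1}]' 55
python3 -m jog '[{"dx":0,"dy":0,"dz":-0.004,"wx":0,"wy":0,"wz":0,"grip":1},{"dx":0,"dy":0,"dz":-0.004,"wx":0,"wy":0,"wz":0,"grip":1},{"dx":0,"dy":0,"dz":0,"wx":0,"wy":0,"wz":0,"grip":1},{"dx":0,"dy":0,"dz":0,"wx":0,"wy":0,"wz":0,"grip":1}]' 55
```

```text
time_s: 21.75
ee_pos: [454.9, -80.1, 124.1]
ee_rot: [180.0, 0.0, -176.6]
force: [-0.3, 0.4, -1.7]
gripper_width: 35.8
time_s: 22.15
ee_pos: [454.5, -80.0, 115.7]
ee_rot: [180.0, -0.0, -176.6]
force: [-0.7, -0.2, -1.3]
gripper_width: 35.5
time_s: 22.55
ee_pos: [454.3, -80.0, 107.5]
ee_rot: [180.0, -0.0, -176.6]
force: [-0.2, 0.5, -0.8]
gripper_width: 36.0
```

```bash
python3 -m jog '[{"dx":0,"dy":0,"dz":-0.004,"wx":0,"wy":0,"wz":0,"grip":1},{"dx":0,"dy":0,"dz":-0.004,"wx":0,"wy":0,"wz":0,"grip":1},{"dx":0,"dy":0,"dz":0,"wx":0,"wy":0,"wz":0,"grip":1},{"dx":0,"dy":0,"dz":0,"wx":0,"wy":0,"wz":0,"grip":1}]' 55
python3 -m jog '[{"dx":0,"dy":0,"dz":-0.004,"wx":0,"wy":0,"wz":0,"grip":1},{"dx":0,"dy":0,"dz":-0.004,"wx":0,"wy":0,"wz":0,"grip":1},{"dx":0,"dy":0,"dz":0,"wx":0,"wy":0,"wz":0,"grip":1},{"dx":0,"dy":0,"dz":0,"wx":0,"wy":0,"wz":0,"grip":1}]' 55
python3 -m jog '[{"dx":0,"dy":0,"dz":-0.003,"wx":0,"wy":0,"wz":0,"grip":1},{"dx":0,"dy":0,"dz":-0.002,"wx":0,"wy":0,"wz":0,"grip":1},{"dx":0,"dy":0,"dz":0,"wx":0,"wy":0,"wz":0,"grip":1},{"dx":0,"dy":0,"dz":0,"wx":0,"wy":0,"wz":0,"grip":1}]' 55
```

```text
time_s: 22.95
ee_pos: [453.9, -79.9, 99.1]
ee_rot: [180.0, -0.1, -176.6]
force: [-1.2, -0.5, -3.5]
gripper_width: 35.5
time_s: 23.35
ee_pos: [453.9, -79.9, 91.1]
ee_rot: [180.0, -0.1, -176.6]
force: [-2.9, -0.3, -4.7]
gripper_width: 35.7
time_s: 23.75
ee_pos: [453.9, -80.0, 86.4]
ee_rot: [180.0, -0.1, -176.6]
force: [-4.3, 0.3, -2.6]
gripper_width: 35.4
```

```bash
python3 -m jog '[{"dx":-0.001,"dy":0,"dz":-0.0015,"wx":0,"wy":0,"wz":0,"grip":1},{"dx":0,"dy":0,"dz":0,"wx":0,"wy":0,"wz":0,"grip":1},{"dx":0,"dy":0,"dz":0,"wx":0,"wy":0,"wz":0,"grip":1}]' 55
python3 -m jog '[{"dx":0,"dy":0,"dz":-0.0015,"wx":0,"wy":0,"wz":0,"grip":1},{"dx":0,"dy":0,"dz":0,"wx":0,"wy":0,"wz":0,"grip":1},{"dx":0,"dy":0,"dz":0,"wx":0,"wy":0,"wz":0,"grip":1}]' 55
```

```text
time_s: 24.05
ee_pos: [453.8, -80.0, 85.3]
ee_rot: [180.0, 0.0, -176.6]
force: [-4.1, 0.0, -1.5]
gripper_width: 35.4
time_s: 24.35
ee_pos: [453.7, -80.0, 83.8]
ee_rot: [180.0, 0.0, -176.6]
force: [-4.5, 0.5, -0.2]
gripper_width: 35.6
```

```bash
python3 -m jog '[{"dx":-0.0005,"dy":0,"dz":-0.0015,"wx":0,"wy":0,"wz":0,"grip":1},{"dx":0,"dy":0,"dz":0,"wx":0,"wy":0,"wz":0,"grip":1},{"dx":0,"dy":0,"dz":0,"wx":0,"wy":0,"wz":0,"grip":1}]' 55
python3 -m jog '[{"dx":0,"dy":0,"dz":-0.0015,"wx":0,"wy":0,"wz":0,"grip":1},{"dx":0,"dy":0,"dz":0,"wx":0,"wy":0,"wz":0,"grip":1},{"dx":0,"dy":0,"dz":0,"wx":0,"wy":0,"wz":0,"grip":1}]' 55
```

```text
time_s: 24.65
ee_pos: [453.7, -80.0, 83.6]
ee_rot: [180.0, 0.1, -176.6]
force: [-5.1, 1.8, 10.8]
gripper_width: 35.5
time_s: 24.95
ee_pos: [453.8, -80.2, 83.4]
ee_rot: [-180.0, 0.1, -176.6]
force: [-9.4, 1.4, 20.0]
gripper_width: 35.4
```

Seated (Fz rose to 20 N at TCP z 83.5). I'll release, rise and check.

```bash
python3 -m jog '[{"dx":0.001,"dy":0,"dz":0.002,"wx":0,"wy":0,"wz":0,"grip":0.5},{"dx":0,"dy":0,"dz":0,"wx":0,"wy":0,"wz":0,"grip":0},{"dx":0,"dy":0,"dz":0,"wx":0,"wy":0,"wz":0,"grip":-1},{"dx":0,"dy":0,"dz":0,"wx":0,"wy":0,"wz":0,"grip":-1},{"dx":0,"dy":0,"dz":0.03,"wx":0,"wy":0,"wz":0,"grip":-1},{"dx":0,"dy":0,"dz":0.04,"wx":0,"wy":0,"wz":0,"grip":-1},{"dx":0.03,"dy":0,"dz":0.04,"wx":0,"wy":0,"wz":0,"grip":-1},{"dx":0.04,"dy":0,"dz":0.04,"wx":0,"wy":0,"wz":0,"grip":-1},{"dx":0,"dy":0,"dz":0,"wx":0,"wy":0,"wz":0,"grip":-1},{"dx":0,"dy":0,"dz":0,"wx":0,"wy":0,"wz":0,"grip":-1}]' 55
python3 - <<'E'
from h import *
f,c=shot('wrist','pics/w11.png');t,ct=shot('top','pics/t11.png')
print(env.state()['qpos'].round(0),env.state()['ee_pos'])
a=cv2.resize(f[30:240,130:380],(595,500),interpolation=cv2.INTER_CUBIC) #2.38
cv2.imwrite('pics/w11b.png',a)
E
```

```text
time_s: 25.95
ee_pos: [520.2, -80.0, 228.2]
ee_rot: [-180.0, 0.1, -176.6]
force: [-1.3, 0.2, -0.3]
gripper_width: 91.2
[ -10.   13.   95.    0.   72. -103.] [518.04868787 -79.83396446 226.57229478]
```

View pics/w11b.png

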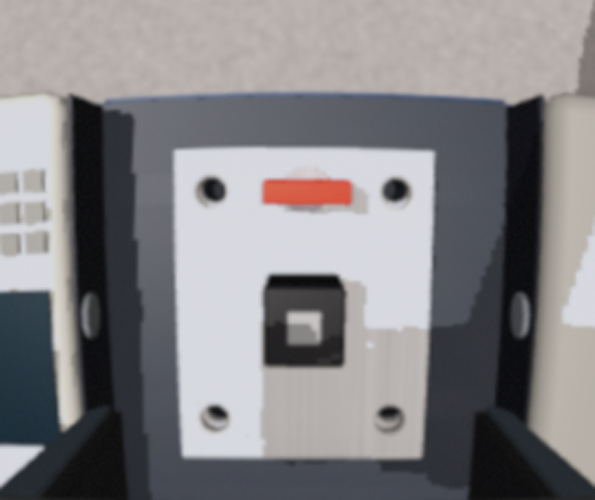

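The pin is home at (307,191), with the handle across y, and the plate is square with its holes aligned. Next the bolts: I'll move to view the rack from behind it and measure with code.

```bash
python3 -m jog '[{"dx":0.015,"dy":-0.031,"dz":0.003,"wx":0,"wy":0,"wz":0.006,"grip":-1},{"dx":0.015,"dy":-0.031,"dz":0.003,"wx":0,"wy":0,"wz":0.006,"grip":-1},{"dx":0.015,"dy":-0.031,"dz":0.003,"wx":0,"wy":0,"wz":0.006,"grip":-1},{"dx":0.015,"dy":-0.031,"dz":0.003,"wx":0,"wy":0,"wz":0.006,"grip":-1},{"dx":0.015,"dy":-0.031,"dz":0.003,"wx":0,"wy":0,"wz":0.006,"grip":-1},{"dx":0.015,"dy":-0.031,"dz":0.003,"wx":0,"wy":0,"wz":0.006,"grip":-1},{"dx":0.015,"dy":-0.031,"dz":0.003,"wx":0,"wy":0,"wz":0.006,"grip":-1},{"dx":0.015,"dy":-0.031,"dz":0.003,"wx":0,"wy":0,"wz":0.006,"grip":-1},{"dx":0,"dy":0,"dz":0,"wx":0,"wy":0,"wz":0,"grip":-1},{"dx":0,"dy":0,"dz":0,"wx":0,"wy":0,"wz":0,"grip":-1}]' 55
python3 - <<'E'
from h import *
np.set_printoptions(precision=1,suppress=True)
f,c=shot('wrist','pics/w12.png');print(env.state()['ee_pos'],env.state()['qpos'].round(0))
hsv=cv2.cvtColor(f,cv2.COLOR_BGR2HSV)
m=cv2.inRange(hsv,(15,120,90),(35,255,255));n,_,st,ce=cv2.connectedComponentsWithStats(m)
for i in range(1,n):
    if st[i,4]>5:print('yellow',ce[i],st[i],atz(c,ce[i],82))
m=cv2.inRange(hsv,(0,130,90),(8,255,255));n,_,st,ce=cv2.connectedComponentsWithStats(m)
for i in range(1,n):
    if st[i,4]>15:print('red',ce[i],st[i],atz(c,st[i,:2]+st[i,2:4]/2-.5,60))
ct=cal('top');o=lambda p:np.array([190,125])+(np.array(p)+.5)/4.16667-.5
print('beaker base',atz(ct,o((717,112)),0),'flask b',atz(ct,np.array((600,367))/1.5625,20))
cv2.imwrite('pics/w12b.png',cv2.resize(f,(800,600),interpolation=cv2.INTER_CUBIC))
E
```

```text
time_s: 27.05
ee_pos: [638.3, -328.1, 249.8]
ee_rot: [179.8, -0.2, -173.9]
force: [0.1, 1.0, -0.5]
gripper_width: 91.0
[ 638.3 -327.3  250.5] [ -28.   31.   64.    0.   85. -124.]
yellow [263.7  31.1] [260  27   9   9  62] [ 472.9 -334.    82. ]
yellow [262.8  64.7] [259  61   9   9  58] [ 513.  -330.8   82. ]
yellow [261.  134.6] [257 131   9   9  61] [ 592.9 -324.3   82. ]
yellow [ 99. 250.] [ 91 227  21  45 436] [ 768.6 -532.6   82. ]
yellow [413.1 250.1] [405 227  14  45 290] [723.1 -92.6  82. ]
yellow [355.6 291.5] [ 242  272  225   32 2403] [ 792.3 -166.2   82. ]
yellow [376.1 372. ] [373 358   7  26 107] [977.4 -68.8  82. ]
red [263.7   4.5] [251   0  26   7  73] [ 429.1 -338.    60. ]
red [461.4  54. ] [444  47  35  14 362] [433.5 -51.3  60. ]
beaker base [ 704.4 -350.6    0. ] flask b [ 333.4 -433.3   20. ]
```

View pics/w12b.png

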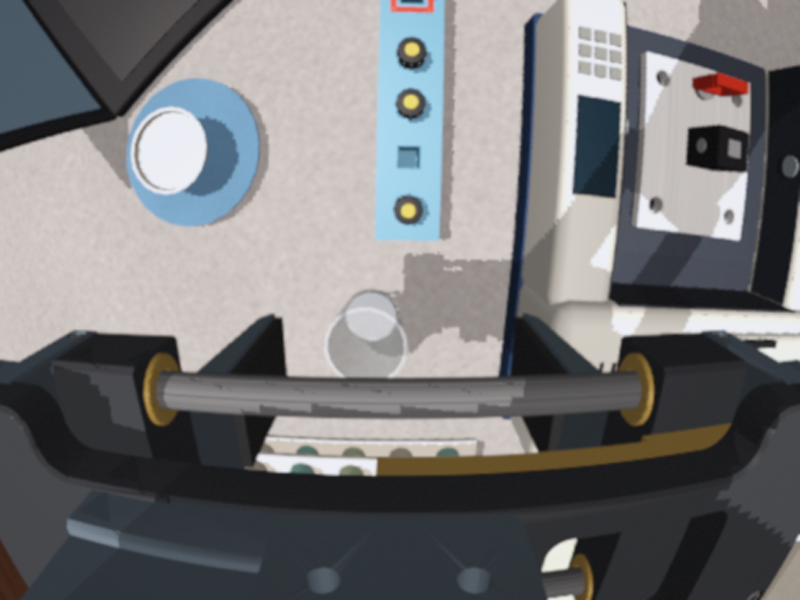

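The rack shows bolts at (411,50), (411,102) and (408,210), with an empty socket at (408,157). The pin and plate at right are unchanged. I'll take the bolt at x≈593 first.

```bash
python3 -m jog '[{"dx":-0.0225,"dy":0.001,"dz":-0.02,"wx":0,"wy":0,"wz":0,"grip":-1},{"dx":-0.023,"dy":0.001,"dz":-0.03,"wx":0,"wy":0,"wz":0,"grip":-1},{"dx":0,"dy":0,"dz":-0.04,"wx":0,"wy":0,"wz":0,"grip":-1},{"dx":0,"dy":0,"dz":-0.04,"wx":0,"wy":0,"wz":0,"grip":-1},{"dx":0,"dy":0,"dz":-0.03,"wx":0,"wy":0,"wz":0,"grip":-0.3},{"dx":0,"dy":0,"dz":-0.023,"wx":0,"wy":0,"wz":0,"grip":0},{"dx":0,"dy":0,"dz":0,"wx":0,"wy":0,"wz":0,"grip":0},{"dx":0,"dy":0,"dz":0,"wx":0,"wy":0,"wz":0,"grip":0.2}]' 30
python3 -m jog '[{"dx":0,"dy":0,"dz":0,"wx":0,"wy":0,"wz":0,"grip":1},{"dx":0,"dy":0,"dz":0,"wx":0,"wy":0,"wz":0,"grip":1},{"dx":0,"dy":0,"dz":0,"wx":0,"wy":0,"wz":0,"grip":1},{"dx":0,"dy":0,"dz":0,"wx":0,"wy":0,"wz":0,"grip":1},{"dx":0,"dy":0,"dz":0,"wx":0,"wy":0,"wz":0,"grip":1}]' 30
```

```text
time_s: 27.9
ee_pos: [593.7, -325.1, 69.7]
ee_rot: [180.0, -0.0, -173.8]
force: [-0.2, 0.9, 0.5]
gripper_width: 61.7
time_s: 28.4
ee_pos: [594.0, -326.1, 69.5]
ee_rot: [180.0, 0.0, -173.9]
force: [-0.1, 0.1, 0.8]
gripper_width: 21.9
```

```bash
cat >> h.py <<'E'
def holes(f,c,pose,ids,half=9):
    """dark-blob centres of plate holes near those expected; pose=(x,y,yaw deg) wrist-read; returns fit"""
    L=np.array([(55,43),(55,-43),(-55,43),(-55,-43),(-55,0)],float)[ids]
    g=cv2.GaussianBlur(cv2.cvtColor(f,cv2.COLOR_BGR2GRAY),(3,3),0).astype(float);out=[]
    R=Ro.from_euler('z',pose[2],degrees=True).as_matrix()[:2,:2]
    for l in L:
        u=proj(c,[*(R@l+pose[:2]),65]);x,y=int(round(u[0])),int(round(u[1]))
        w=g[y-half:y+half+1,x-half:x+half+1];t=w.min()+.35*(np.median(w)-w.min())
        yy,xx=np.nonzero(w<t);q=np.array([xx.mean()+x-half,yy.mean()+y-half])
        out.append(atz(c,q,65));print('hole',l,'exp',u.round(1),'got',q.round(1),'n',len(xx),'min/med',w.min(),np.median(w),'d_mm',(out[-1][:2]-(R@l+pose[:2])).round(1))
    return out
E
python3 -m jog '[{"dx":0,"dy":0,"dz":0.02,"wx":0,"wy":0,"wz":0,"grip":1},{"dx":0,"dy":0,"dz":0.04,"wx":0,"wy":0,"wz":0,"grip":1},{"dx":0,"dy":0,"dz":0.04,"wx":0,"wy":0,"wz":0,"grip":1},{"dx":0,"dy":0,"dz":0.04,"wx":0,"wy":0,"wz":0,"grip":1},{"dx":-0.0055,"dy":0.0343,"dz":0.02,"wx":0,"wy":0,"wz":-0.008,"grip":1},{"dx":-0.0056,"dy":0.0348,"dz":0,"wx":0,"wy":0,"wz":-0.008,"grip":1},{"dx":-0.0056,"dy":0.0348,"dz":0,"wx":0,"wy":0,"wz":-0.008,"grip":1},{"dx":-0.0056,"dy":0.0348,"dz":0,"wx":0,"wy":0,"wz":-0.008,"grip":1},{"dx":-0.0056,"dy":0.0348,"dz":0,"wx":0,"wy":0,"wz":-0.008,"grip":1},{"dx":-0.0056,"dy":0.0348,"dz":0,"wx":0,"wy":0,"wz":-0.008,"grip":1}]' 50
python3 -m jog '[{"dx":0,"dy":0,"dz":0,"wx":0,"wy":0,"wz":0,"grip":1},{"dx":0,"dy":0,"dz":0,"wx":0,"wy":0,"wz":0,"grip":1},{"dx":0,"dy":0,"dz":0,"wx":0,"wy":0,"wz":0,"grip":1}]' 50
python3 - <<'E'
from h import *
f,c=shot('wrist','pics/w13.png');print(env.state()['ee_pos'])
holes(f,c,(502.2,-76.5,3.3),[2,3,0])
E
```

```text
time_s: 29.4
ee_pos: [559.9, -116.4, 229.0]
ee_rot: [180.0, -0.0, -176.7]
force: [0.6, 0.3, -0.9]
gripper_width: 20.4
time_s: 29.7
ee_pos: [560.6, -118.5, 229.1]
ee_rot: [-180.0, 0.0, -176.6]
force: [1.2, -0.4, -0.2]
gripper_width: 20.4
[ 560.63481486 -118.73129199  229.00010481]
hole [-55.  43.] exp [332.1  78.3] got [331.   78.1] n 55 min/med 19.0 207.0 d_mm [-0.1 -1.3]
hole [-55. -43.] exp [256.2  75.8] got [255.5  75.3] n 74 min/med 23.0 203.0 d_mm [-0.6 -0.9]
hole [55. 43.] exp [329.3 172.9] got [328.3 171.9] n 34 min/med 23.0 173.0 d_mm [-1.1 -1.4]
```

```bash
python3 -m jog '[{"dx":0,"dy":0,"dz":-0.03,"wx":0,"wy":0,"wz":0,"grip":1},{"dx":0,"dy":0,"dz":-0.03,"wx":0,"wy":0,"wz":0,"grip":1},{"dx":0,"dy":0,"dz":-0.02,"wx":0,"wy":0,"wz":0,"grip":1},{"dx":0,"dy":0,"dz":-0.012,"wx":0,"wy":0,"wz":0,"grip":1},{"dx":0,"dy":0,"dz":0,"wx":0,"wy":0,"wz":0,"grip":1},{"dx":0,"dy":0,"dz":-0.004,"wx":0,"wy":0,"wz":0,"grip":1},{"dx":0,"dy":0,"dz":-0.004,"wx":0,"wy":0,"wz":0,"grip":1},{"dx":0,"dy":0,"dz":0,"wx":0,"wy":0,"wz":0,"grip":1}]' 50
python3 -m jog '[{"dx":0,"dy":0,"dz":-0.004,"wx":0,"wy":0,"wz":0,"grip":1},{"dx":0,"dy":0,"dz":-0.004,"wx":0,"wy":0,"wz":0,"grip":1},{"dx":0,"dy":0,"dz":0,"wx":0,"wy":0,"wz":0,"grip":1},{"dx":0,"dy":0,"dz":0,"wx":0,"wy":0,"wz":0,"grip":1}]' 50
python3 -m jog '[{"dx":0,"dy":0,"dz":-0.004,"wx":0,"wy":0,"wz":0,"grip":1},{"dx":0,"dy":0,"dz":-0.004,"wx":0,"wy":0,"wz":0,"grip":1},{"dx":0,"dy":0,"dz":0,"wx":0,"wy":0,"wz":0,"grip":1},{"dx":0,"dy":0,"dz":0,"wx":0,"wy":0,"wz":0,"grip":1}]' 50
```

```text
time_s: 30.55
ee_pos: [560.6, -117.8, 129.4]
ee_rot: [180.0, 0.0, -176.6]
force: [0.0, -0.8, -1.4]
gripper_width: 20.4
time_s: 30.95
ee_pos: [560.4, -117.7, 121.0]
ee_rot: [180.0, -0.0, -176.6]
force: [0.1, -0.2, -0.7]
gripper_width: 20.2
time_s: 31.35
ee_pos: [560.3, -117.7, 112.9]
ee_rot: [180.0, -0.0, -176.6]
force: [0.8, 0.0, -0.7]
gripper_width: 20.3
```

```bash
python3 -m jog '[{"dx":0,"dy":0,"dz":-0.004,"wx":0,"wy":0,"wz":0,"grip":1},{"dx":0,"dy":0,"dz":-0.004,"wx":0,"wy":0,"wz":0,"grip":1},{"dx":0,"dy":0,"dz":-0.004,"wx":0,"wy":0,"wz":0,"grip":1},{"dx":0,"dy":0,"dz":0,"wx":0,"wy":0,"wz":0,"grip":1},{"dx":0,"dy":0,"dz":0,"wx":0,"wy":0,"wz":0,"grip":1}]' 50
python3 -m jog '[{"dx":0,"dy":0,"dz":-0.004,"wx":0,"wy":0,"wz":0,"grip":1},{"dx":0,"dy":0,"dz":-0.004,"wx":0,"wy":0,"wz":0,"grip":1},{"dx":0,"dy":0,"dz":-0.004,"wx":0,"wy":0,"wz":0,"grip":1},{"dx":0,"dy":0,"dz":0,"wx":0,"wy":0,"wz":0,"grip":1},{"dx":0,"dy":0,"dz":0,"wx":0,"wy":0,"wz":0,"grip":1}]' 50
python3 -m jog '[{"dx":0,"dy":0,"dz":-0.004,"wx":0,"wy":0,"wz":0,"grip":1},{"dx":0,"dy":0,"dz":-0.003,"wx":0,"wy":0,"wz":0,"grip":1},{"dx":0,"dy":0,"dz":0,"wx":0,"wy":0,"wz":0,"grip":1},{"dx":0,"dy":0,"dz":0,"wx":0,"wy":0,"wz":0,"grip":1}]' 50
```

```text
time_s: 31.85
ee_pos: [560.4, -117.7, 101.0]
ee_rot: [180.0, -0.0, -176.6]
force: [-0.0, 0.5, -0.9]
gripper_width: 20.1
time_s: 32.35
ee_pos: [560.3, -117.7, 89.0]
ee_rot: [180.0, -0.0, -176.6]
force: [-0.3, 0.2, -1.0]
gripper_width: 20.4
time_s: 32.75
ee_pos: [560.4, -117.7, 82.0]
ee_rot: [180.0, -0.0, -176.6]
force: [-0.4, -0.5, -0.9]
gripper_width: 20.3
```

```bash
python3 -m jog '[{"dx":0,"dy":0,"dz":-0.0025,"wx":0,"wy":0,"wz":0,"grip":1},{"dx":0,"dy":0,"dz":-0.0015,"wx":0,"wy":0,"wz":0,"grip":1},{"dx":0,"dy":0,"dz":0,"wx":0,"wy":0,"wz":0,"grip":1},{"dx":0,"dy":0,"dz":0,"wx":0,"wy":0,"wz":0,"grip":1}]' 50
python3 -m jog '[{"dx":0,"dy":0,"dz":-0.0015,"wx":0,"wy":0,"wz":0,"grip":1},{"dx":0,"dy":0,"dz":0,"wx":0,"wy":0,"wz":0,"grip":1},{"dx":0,"dy":0,"dz":0,"wx":0,"wy":0,"wz":0,"grip":1}]' 50
```

```text
time_s: 33.15
ee_pos: [560.7, -117.8, 79.4]
ee_rot: [-180.0, 0.1, -176.6]
force: [-1.6, 1.0, 6.8]
gripper_width: 20.0
time_s: 33.45
ee_pos: [560.8, -117.8, 79.3]
ee_rot: [-180.0, 0.1, -176.6]
force: [-4.5, 1.4, 14.7]
gripper_width: 20.4
```

```bash
python3 -m jog '[{"dx":0,"dy":0,"dz":0.002,"wx":0,"wy":0,"wz":0,"grip":0.2},{"dx":0,"dy":0,"dz":0,"wx":0,"wy":0,"wz":0,"grip":0.1},{"dx":0,"dy":0,"dz":0,"wx":0,"wy":0,"wz":0,"grip":0.1},{"dx":0,"dy":0,"dz":0,"wx":0,"wy":0,"wz":0,"grip":0.1},{"dx":0,"dy":0,"dz":0.04,"wx":0,"wy":0,"wz":0,"grip":0.1},{"dx":0,"dy":0,"dz":0.04,"wx":0,"wy":0,"wz":0,"grip":0},{"dx":0,"dy":0,"dz":0.04,"wx":0,"wy":0,"wz":0,"grip":-1}]' 30
python3 -m jog '[{"dx":-0.0067,"dy":-0.0306,"dz":0,"wx":0,"wy":0,"wz":0.003,"grip":-1},{"dx":-0.0067,"dy":-0.0306,"dz":0,"wx":0,"wy":0,"wz":0.003,"grip":-1},{"dx":-0.0067,"dy":-0.0306,"dz":0,"wx":0,"wy":0,"wz":0.003,"grip":-1},{"dx":-0.0067,"dy":-0.0306,"dz":0,"wx":0,"wy":0,"wz":0.003,"grip":-1},{"dx":-0.0067,"dy":-0.0306,"dz":0,"wx":0,"wy":0,"wz":0.003,"grip":-1},{"dx":-0.0067,"dy":-0.0306,"dz":0,"wx":0,"wy":0,"wz":0.003,"grip":-1},{"dx":-0.0067,"dy":-0.0307,"dz":0,"wx":0,"wy":0,"wz":0.003,"grip":-1},{"dx":0,"dy":0,"dz":-0.03,"wx":0,"wy":0,"wz":0,"grip":-1},{"dx":0,"dy":0,"dz":-0.03,"wx":0,"wy":0,"wz":0,"grip":-1},{"dx":0,"dy":0,"dz":0,"wx":0,"wy":0,"wz":0,"grip":-1}]' 30
```

```text
time_s: 34.15
ee_pos: [560.1, -117.7, 199.4]
ee_rot: [180.0, -0.1, -176.6]
force: [0.6, 0.6, -0.2]
gripper_width: 51.0
time_s: 35.15
ee_pos: [510.7, -330.6, 134.0]
ee_rot: [179.6, -0.4, -175.5]
force: [-1.0, -0.7, -0.4]
gripper_width: 91.0
```

```bash
python3 -m jog '[{"dx":0,"dy":0,"dz":-0.03,"wx":0,"wy":0,"wz":0,"grip":-1},{"dx":0,"dy":0,"dz":-0.025,"wx":0,"wy":0,"wz":0,"grip":-0.3},{"dx":0,"dy":0,"dz":-0.015,"wx":0,"wy":0,"wz":0,"grip":0},{"dx":0,"dy":0,"dz":0,"wx":0,"wy":0,"wz":0,"grip":0},{"dx":0,"dy":0,"dz":0,"wx":0,"wy":0,"wz":0,"grip":0.2}]' 30
python3 -m jog '[{"dx":0,"dy":0,"dz":0,"wx":0,"wy":0,"wz":0,"grip":1},{"dx":0,"dy":0,"dz":0,"wx":0,"wy":0,"wz":0,"grip":1},{"dx":0,"dy":0,"dz":0,"wx":0,"wy":0,"wz":0,"grip":1},{"dx":0,"dy":0,"dz":0,"wx":0,"wy":0,"wz":0,"grip":1},{"dx":0,"dy":0,"dz":0,"wx":0,"wy":0,"wz":0,"grip":1}]' 30
```

```text
time_s: 35.65
ee_pos: [514.3, -332.4, 69.8]
ee_rot: [-180.0, 0.1, -175.4]
force: [-0.0, 0.4, 0.2]
gripper_width: 61.9
time_s: 36.15
ee_pos: [513.6, -332.1, 68.9]
ee_rot: [180.0, 0.0, -175.4]
force: [-1.3, 0.9, -0.5]
gripper_width: 21.9
```

```bash
python3 -m jog '[{"dx":0,"dy":0,"dz":0.02,"wx":0,"wy":0,"wz":0,"grip":1},{"dx":0,"dy":0,"dz":0.04,"wx":0,"wy":0,"wz":0,"grip":1},{"dx":0,"dy":0,"dz":0.04,"wx":0,"wy":0,"wz":0,"grip":1},{"dx":0,"dy":0,"dz":0.04,"wx":0,"wy":0,"wz":0,"grip":1},{"dx":0.0052,"dy":0.0375,"dz":0.02,"wx":0,"wy":0,"wz":-0.003,"grip":1},{"dx":0.0052,"dy":0.0375,"dz":0,"wx":0,"wy":0,"wz":-0.003,"grip":1},{"dx":0.0052,"dy":0.0375,"dz":0,"wx":0,"wy":0,"wz":-0.003,"grip":1},{"dx":0.0052,"dy":0.0375,"dz":0,"wx":0,"wy":0,"wz":-0.003,"grip":1},{"dx":0.0052,"dy":0.0375,"dz":0,"wx":0,"wy":0,"wz":-0.003,"grip":1},{"dx":0.0052,"dy":0.0375,"dz":0,"wx":0,"wy":0,"wz":-0.003,"grip":1}]' 50
python3 -m jog '[{"dx":0.0052,"dy":0.0375,"dz":0,"wx":0,"wy":0,"wz":-0.003,"grip":1},{"dx":0.0052,"dy":0.0377,"dz":0,"wx":0,"wy":0,"wz":0,"grip":1},{"dx":0,"dy":0,"dz":0,"wx":0,"wy":0,"wz":0,"grip":1},{"dx":0,"dy":0,"dz":0,"wx":0,"wy":0,"wz":0,"grip":1},{"dx":0,"dy":0,"dz":0,"wx":0,"wy":0,"wz":0,"grip":1}]' 50
python3 - <<'E'
from h import *
f,c=shot('wrist','pics/w14.png');print(env.state()['ee_pos'])
holes(f,c,(502.2,-76.5,3.3),[2,3])
E
```

```text
time_s: 37.15
ee_pos: [544.5, -105.5, 228.5]
ee_rot: [180.0, -0.0, -176.5]
force: [0.4, 0.4, -1.3]
gripper_width: 20.2
time_s: 37.65
ee_pos: [554.9, -32.7, 228.5]
ee_rot: [-180.0, -0.0, -176.7]
force: [0.7, -0.3, -0.6]
gripper_width: 20.6
[554.92056431 -32.91950742 228.53587984]
hole [-55.  43.] exp [256.2  76.5] got [255.5  76.1] n 72 min/med 25.0 205.0 d_mm [-0.4 -0.8]
hole [-55. -43.] exp [180.   78.7] got [179.8  78.5] n 48 min/med 19.0 207.0 d_mm [-0.3 -0.2]
```

Plate still in place. Inserting the second bolt.

```bash
python3 -m jog '[{"dx":0.0005,"dy":0.0005,"dz":-0.03,"wx":0,"wy":0,"wz":0,"grip":1},{"dx":0,"dy":0,"dz":-0.03,"wx":0,"wy":0,"wz":0,"grip":1},{"dx":0,"dy":0,"dz":-0.02,"wx":0,"wy":0,"wz":0,"grip":1},{"dx":0,"dy":0,"dz":-0.012,"wx":0,"wy":0,"wz":0,"grip":1},{"dx":0,"dy":0,"dz":0,"wx":0,"wy":0,"wz":0,"grip":1},{"dx":0,"dy":0,"dz":-0.004,"wx":0,"wy":0,"wz":0,"grip":1},{"dx":0,"dy":0,"dz":-0.004,"wx":0,"wy":0,"wz":0,"grip":1},{"dx":0,"dy":0,"dz":0,"wx":0,"wy":0,"wz":0,"grip":1}]' 50
python3 -m jog '[{"dx":0,"dy":0,"dz":-0.004,"wx":0,"wy":0,"wz":0,"grip":1},{"dx":0,"dy":0,"dz":-0.004,"wx":0,"wy":0,"wz":0,"grip":1},{"dx":0,"dy":0,"dz":-0.004,"wx":0,"wy":0,"wz":0,"grip":1},{"dx":0,"dy":0,"dz":-0.004,"wx":0,"wy":0,"wz":0,"grip":1},{"dx":0,"dy":0,"dz":0,"wx":0,"wy":0,"wz":0,"grip":1}]' 50
python3 -m jog '[{"dx":0,"dy":0,"dz":-0.004,"wx":0,"wy":0,"wz":0,"grip":1},{"dx":0,"dy":0,"dz":-0.004,"wx":0,"wy":0,"wz":0,"grip":1},{"dx":0,"dy":0,"dz":-0.004,"wx":0,"wy":0,"wz":0,"grip":1},{"dx":0,"dy":0,"dz":0,"wx":0,"wy":0,"wz":0,"grip":1}]' 50
```

```text
time_s: 38.5
ee_pos: [555.8, -31.4, 128.9]
ee_rot: [180.0, 0.0, -176.6]
force: [0.2, 0.1, -0.1]
gripper_width: 20.5
time_s: 39.0
ee_pos: [555.2, -31.4, 111.9]
ee_rot: [180.0, -0.1, -176.6]
force: [-0.3, -0.8, -1.3]
gripper_width: 20.6
time_s: 39.4
ee_pos: [555.1, -31.4, 99.9]
ee_rot: [180.0, -0.1, -176.6]
force: [-0.3, -0.4, -1.5]
gripper_width: 20.4
```

```bash
python3 -m jog '[{"dx":0,"dy":0,"dz":-0.004,"wx":0,"wy":0,"wz":0,"grip":1},{"dx":0,"dy":0,"dz":-0.004,"wx":0,"wy":0,"wz":0,"grip":1},{"dx":0,"dy":0,"dz":-0.004,"wx":0,"wy":0,"wz":0,"grip":1},{"dx":0,"dy":0,"dz":-0.004,"wx":0,"wy":0,"wz":0,"grip":1},{"dx":0,"dy":0,"dz":-0.002,"wx":0,"wy":0,"wz":0,"grip":1},{"dx":0,"dy":0,"dz":0,"wx":0,"wy":0,"wz":0,"grip":1},{"dx":0,"dy":0,"dz":0,"wx":0,"wy":0,"wz":0,"grip":1}]' 50
python3 -m jog '[{"dx":0,"dy":0,"dz":-0.002,"wx":0,"wy":0,"wz":0,"grip":1},{"dx":0,"dy":0,"dz":-0.0015,"wx":0,"wy":0,"wz":0,"grip":1},{"dx":0,"dy":0,"dz":0,"wx":0,"wy":0,"wz":0,"grip":1},{"dx":0,"dy":0,"dz":0,"wx":0,"wy":0,"wz":0,"grip":1}]' 50
python3 -m jog '[{"dx":0,"dy":0,"dz":-0.0015,"wx":0,"wy":0,"wz":0,"grip":1},{"dx":0,"dy":0,"dz":0,"wx":0,"wy":0,"wz":0,"grip":1},{"dx":0,"dy":0,"dz":0,"wx":0,"wy":0,"wz":0,"grip":1}]' 50
```

```text
time_s: 40.1
ee_pos: [555.3, -31.4, 82.3]
ee_rot: [180.0, -0.0, -176.6]
force: [-1.4, -0.3, -1.8]
gripper_width: 20.6
time_s: 40.5
ee_pos: [555.4, -31.4, 79.0]
ee_rot: [180.0, -0.0, -176.6]
force: [-1.9, -2.7, -0.5]
gripper_width: 20.4
time_s: 40.8
ee_pos: [555.5, -31.4, 78.8]
ee_rot: [180.0, 0.0, -176.6]
force: [-4.5, -2.4, 7.5]
gripper_width: 20.6
```

Second bolt home. Third bolt: I'll pick it with the jaws along x, so the front corner clears the pin handle.

```bash
python3 -m jog '[{"dx":0,"dy":0,"dz":0.002,"wx":0,"wy":0,"wz":0,"grip":0.2},{"dx":0,"dy":0,"dz":0,"wx":0,"wy":0,"wz":0,"grip":0.1},{"dx":0,"dy":0,"dz":0,"wx":0,"wy":0,"wz":0,"grip":0.1},{"dx":0,"dy":0,"dz":0,"wx":0,"wy":0,"wz":0,"grip":0.1},{"dx":0,"dy":0,"dz":0.04,"wx":0,"wy":0,"wz":0,"grip":0.1},{"dx":0,"dy":0,"dz":0.04,"wx":0,"wy":0,"wz":0,"grip":0},{"dx":0,"dy":0,"dz":0.04,"wx":0,"wy":0,"wz":0,"grip":-1},{"dx":0,"dy":0,"dz":0.02,"wx":0,"wy":0,"wz":0,"grip":-1}]' 30
python3 -m jog '[{"dx":-0.0051,"dy":-0.019,"dz":0,"wx":0,"wy":0,"wz":-0.0975,"grip":-1},{"dx":-0.0051,"dy":-0.019,"dz":0,"wx":0,"wy":0,"wz":-0.0975,"grip":-1},{"dx":-0.0051,"dy":-0.019,"dz":0,"wx":0,"wy":0,"wz":-0.0975,"grip":-1},{"dx":-0.0051,"dy":-0.019,"dz":0,"wx":0,"wy":0,"wz":-0.0975,"grip":-1},{"dx":-0.0051,"dy":-0.019,"dz":0,"wx":0,"wy":0,"wz":-0.0975,"grip":-1},{"dx":-0.0051,"dy":-0.019,"dz":0,"wx":0,"wy":0,"wz":-0.0975,"grip":-1},{"dx":-0.0051,"dy":-0.019,"dz":0,"wx":0,"wy":0,"wz":-0.0975,"grip":-1},{"dx":-0.0051,"dy":-0.019,"dz":0,"wx":0,"wy":0,"wz":-0.0975,"grip":-1}]' 30
python3 -m jog '[{"dx":-0.0051,"dy":-0.019,"dz":0,"wx":0,"wy":0,"wz":-0.0975,"grip":-1},{"dx":-0.0051,"dy":-0.019,"dz":0,"wx":0,"wy":0,"wz":-0.0975,"grip":-1},{"dx":-0.0051,"dy":-0.019,"dz":0,"wx":0,"wy":0,"wz":-0.0975,"grip":-1},{"dx":-0.0051,"dy":-0.019,"dz":0,"wx":0,"wy":0,"wz":-0.0975,"grip":-1},{"dx":-0.0051,"dy":-0.019,"dz":0,"wx":0,"wy":0,"wz":-0.0975,"grip":-1},{"dx":-0.0051,"dy":-0.019,"dz":0,"wx":0,"wy":0,"wz":-0.0975,"grip":-1},{"dx":-0.0051,"dy":-0.019,"dz":0,"wx":0,"wy":0,"wz":-0.0975,"grip":-1},{"dx":-0.0051,"dy":-0.019,"dz":0,"wx":0,"wy":0,"wz":-0.0975,"grip":-1},{"dx":0,"dy":0,"dz":0,"wx":0,"wy":0,"wz":0,"grip":-1},{"dx":0,"dy":0,"dz":0,"wx":0,"wy":0,"wz":0,"grip":-1}]' 30
python3 -m jog '[{"dx":0,"dy":0,"dz":0,"wx":0,"wy":0,"wz":0,"grip":-1},{"dx":0,"dy":0,"dz":0,"wx":0,"wy":0,"wz":0,"grip":-1}]'
```

```text
time_s: 41.6
ee_pos: [557.3, -31.3, 223.4]
ee_rot: [-180.0, 0.4, -176.6]
force: [0.0, -0.1, 0.0]
gripper_width: 58.6
time_s: 42.4
ee_pos: [514.7, -184.0, 219.4]
ee_rot: [180.0, 0.0, 138.5]
force: [0.2, -0.5, -0.1]
gripper_width: 91.3
time_s: 43.4
ee_pos: [474.0, -335.1, 219.3]
ee_rot: [180.0, -0.1, 94.0]
force: [-0.9, 0.5, -0.4]
gripper_width: 91.0
time_s: 43.6
ee_pos: [474.3, -334.5, 219.7]
ee_rot: [180.0, -0.0, 94.1]
force: [0.2, 0.0, -0.2]
gripper_width: 91.2
```

```bash
python3 -m jog '[{"dx":0,"dy":-0.0005,"dz":-0.04,"wx":0,"wy":0,"wz":0,"grip":-1},{"dx":0,"dy":0,"dz":-0.04,"wx":0,"wy":0,"wz":0,"grip":-1},{"dx":0,"dy":0,"dz":-0.04,"wx":0,"wy":0,"wz":0,"grip":-0.3},{"dx":0,"dy":0,"dz":-0.03,"wx":0,"wy":0,"wz":0,"grip":0},{"dx":0,"dy":0,"dz":0,"wx":0,"wy":0,"wz":0,"grip":0},{"dx":0,"dy":0,"dz":0,"wx":0,"wy":0,"wz":0,"grip":0.2}]' 30
python3 -m jog '[{"dx":0,"dy":0,"dz":0,"wx":0,"wy":0,"wz":0,"grip":1},{"dx":0,"dy":0,"dz":0,"wx":0,"wy":0,"wz":0,"grip":1},{"dx":0,"dy":0,"dz":0,"wx":0,"wy":0,"wz":0,"grip":1},{"dx":0,"dy":0,"dz":0,"wx":0,"wy":0,"wz":0,"grip":1},{"dx":0,"dy":0,"dz":0,"wx":0,"wy":0,"wz":0,"grip":1}]' 30
```

```text
time_s: 44.2
ee_pos: [474.6, -335.7, 70.2]
ee_rot: [180.0, 0.0, 94.0]
force: [-0.0, 0.1, 0.7]
gripper_width: 62.2
time_s: 44.7
ee_pos: [474.1, -336.0, 70.1]
ee_rot: [179.9, 0.0, 94.0]
force: [0.9, 1.0, -0.6]
gripper_width: 21.7
```

```bash
python3 -m jog '[{"dx":0,"dy":0,"dz":0.02,"wx":0,"wy":0,"wz":0,"grip":1},{"dx":0,"dy":0,"dz":0.04,"wx":0,"wy":0,"wz":0,"grip":1},{"dx":0,"dy":0,"dz":0.04,"wx":0,"wy":0,"wz":0,"grip":1},{"dx":0,"dy":0,"dz":0.04,"wx":0,"wy":0,"wz":0,"grip":1},{"dx":-0.0039,"dy":0.0352,"dz":0.02,"wx":0,"wy":0,"wz":-0.002,"grip":1},{"dx":-0.0039,"dy":0.0352,"dz":0,"wx":0,"wy":0,"wz":-0.002,"grip":1},{"dx":-0.0039,"dy":0.0352,"dz":0,"wx":0,"wy":0,"wz":-0.002,"grip":1},{"dx":-0.0039,"dy":0.0352,"dz":0,"wx":0,"wy":0,"wz":-0.002,"grip":1},{"dx":-0.0039,"dy":0.0352,"dz":0,"wx":0,"wy":0,"wz":-0.002,"grip":1},{"dx":-0.0038,"dy":0.0352,"dz":0,"wx":0,"wy":0,"wz":-0.002,"grip":1}]' 50
python3 -m jog '[{"dx":0,"dy":0,"dz":0,"wx":0,"wy":0,"wz":0,"grip":1},{"dx":0,"dy":0,"dz":0,"wx":0,"wy":0,"wz":0,"grip":1},{"dx":0,"dy":0,"dz":0,"wx":0,"wy":0,"wz":0,"grip":1}]' 50
python3 - <<'E'
from h import *
f,c=shot('wrist','pics/w15.png');print(env.state()['ee_pos'])
holes(f,c,(503.1,-77.8,3.3),[2])
f,c=shot('top','pics/t15.png')
hsv=cv2.cvtColor(f,cv2.COLOR_BGR2HSV)
E
```

```text
time_s: 45.7
ee_pos: [450.1, -123.2, 229.6]
ee_rot: [180.0, -0.0, 93.3]
force: [0.6, 0.3, -0.8]
gripper_width: 20.4
time_s: 46.0
ee_pos: [450.9, -125.3, 229.7]
ee_rot: [180.0, 0.0, 93.3]
force: [-1.0, 0.1, -0.6]
gripper_width: 20.3
[ 450.89734492 -125.50740938  229.58398606]
hole [-55.  43.] exp [255.4  96.5] got [254.3  95.6] n 72 min/med 43.0 169.0 d_mm [-1.2  0.9]
```

```bash
python3 -m jog '[{"dx":0,"dy":0.0003,"dz":-0.03,"wx":0,"wy":0,"wz":0,"grip":1},{"dx":0,"dy":0,"dz":-0.03,"wx":0,"wy":0,"wz":0,"grip":1},{"dx":0,"dy":0,"dz":-0.02,"wx":0,"wy":0,"wz":0,"grip":1},{"dx":0,"dy":0,"dz":-0.012,"wx":0,"wy":0,"wz":0,"grip":1},{"dx":0,"dy":0,"dz":0,"wx":0,"wy":0,"wz":0,"grip":1},{"dx":0,"dy":0,"dz":-0.004,"wx":0,"wy":0,"wz":0,"grip":1},{"dx":0,"dy":0,"dz":-0.004,"wx":0,"wy":0,"wz":0,"grip":1},{"dx":0,"dy":0,"dz":0,"wx":0,"wy":0,"wz":0,"grip":1}]' 50
python3 -m jog '[{"dx":0,"dy":0,"dz":-0.004,"wx":0,"wy":0,"wz":0,"grip":1},{"dx":0,"dy":0,"dz":-0.004,"wx":0,"wy":0,"wz":0,"grip":1},{"dx":0,"dy":0,"dz":-0.004,"wx":0,"wy":0,"wz":0,"grip":1},{"dx":0,"dy":0,"dz":-0.004,"wx":0,"wy":0,"wz":0,"grip":1},{"dx":0,"dy":0,"dz":0,"wx":0,"wy":0,"wz":0,"grip":1}]' 50
python3 -m jog '[{"dx":0,"dy":0,"dz":-0.004,"wx":0,"wy":0,"wz":0,"grip":1},{"dx":0,"dy":0,"dz":-0.004,"wx":0,"wy":0,"wz":0,"grip":1},{"dx":0,"dy":0,"dz":-0.004,"wx":0,"wy":0,"wz":0,"grip":1},{"dx":0,"dy":0,"dz":0,"wx":0,"wy":0,"wz":0,"grip":1}]' 50
```

```text
time_s: 46.9
ee_pos: [450.8, -124.5, 129.7]
ee_rot: [180.0, 0.0, 93.3]
force: [-0.3, -1.0, 0.4]
gripper_width: 20.4
time_s: 47.4
ee_pos: [450.3, -124.1, 113.0]
ee_rot: [-179.9, -0.0, 93.3]
force: [-1.1, 0.3, -0.4]
gripper_width: 20.1
time_s: 47.8
ee_pos: [450.2, -124.2, 101.0]
ee_rot: [-179.9, -0.0, 93.3]
force: [-0.4, -0.2, -0.3]
gripper_width: 20.2
```

```bash
python3 -m jog '[{"dx":0,"dy":0,"dz":-0.004,"wx":0,"wy":0,"wz":0,"grip":1},{"dx":0,"dy":0,"dz":-0.004,"wx":0,"wy":0,"wz":0,"grip":1},{"dx":0,"dy":0,"dz":-0.004,"wx":0,"wy":0,"wz":0,"grip":1},{"dx":0,"dy":0,"dz":-0.004,"wx":0,"wy":0,"wz":0,"grip":1},{"dx":0,"dy":0,"dz":-0.002,"wx":0,"wy":0,"wz":0,"grip":1},{"dx":0,"dy":0,"dz":0,"wx":0,"wy":0,"wz":0,"grip":1},{"dx":0,"dy":0,"dz":0,"wx":0,"wy":0,"wz":0,"grip":1}]' 50
python3 -m jog '[{"dx":0,"dy":0,"dz":-0.002,"wx":0,"wy":0,"wz":0,"grip":1},{"dx":0,"dy":0,"dz":-0.0015,"wx":0,"wy":0,"wz":0,"grip":1},{"dx":0,"dy":0,"dz":0,"wx":0,"wy":0,"wz":0,"grip":1},{"dx":0,"dy":0,"dz":0,"wx":0,"wy":0,"wz":0,"grip":1}]' 50
python3 -m jog '[{"dx":0,"dy":0,"dz":-0.0015,"wx":0,"wy":0,"wz":0,"grip":1},{"dx":0,"dy":0,"dz":0,"wx":0,"wy":0,"wz":0,"grip":1},{"dx":0,"dy":0,"dz":0,"wx":0,"wy":0,"wz":0,"grip":1}]' 50
```

```text
time_s: 48.5
ee_pos: [450.7, -124.3, 83.6]
ee_rot: [180.0, -0.0, 93.3]
force: [-0.5, 0.6, -0.7]
gripper_width: 20.6
time_s: 48.9
ee_pos: [450.7, -124.3, 80.1]
ee_rot: [180.0, 0.0, 93.3]
force: [-0.8, 0.4, -1.0]
gripper_width: 20.7
time_s: 49.2
ee_pos: [450.8, -124.4, 79.9]
ee_rot: [180.0, 0.0, 93.3]
force: [-2.7, 0.5, 10.7]
gripper_width: 20.3
```

```bash
python3 -m jog '[{"dx":0,"dy":0,"dz":0.002,"wx":0,"wy":0,"wz":0,"grip":0.3},{"dx":0,"dy":0,"dz":0,"wx":0,"wy":0,"wz":0,"grip":0.3},{"dx":0,"dy":0,"dz":0,"wx":0,"wy":0,"wz":0,"grip":0.3},{"dx":0,"dy":0,"dz":0,"wx":0,"wy":0,"wz":0,"grip":0.3},{"dx":0,"dy":0,"dz":0.03,"wx":0,"wy":0,"wz":0,"grip":0.3},{"dx":0,"dy":0,"dz":0.04,"wx":0,"wy":0,"wz":0,"grip":0},{"dx":0,"dy":0,"dz":0.04,"wx":0,"wy":0,"wz":0,"grip":-1},{"dx":0,"dy":0,"dz":0.04,"wx":0,"wy":0,"wz":0,"grip":-1}]' 30
python3 -m jog '[{"dx":0.0043,"dy":0.0028,"dz":0,"wx":0,"wy":0,"wz":0.0981,"grip":-1},{"dx":0.0043,"dy":0.0028,"dz":0,"wx":0,"wy":0,"wz":0.0981,"grip":-1},{"dx":0.0043,"dy":0.0028,"dz":0,"wx":0,"wy":0,"wz":0.0981,"grip":-1},{"dx":0.0043,"dy":0.0028,"dz":0,"wx":0,"wy":0,"wz":0.0981,"grip":-1},{"dx":0.0043,"dy":0.0028,"dz":0,"wx":0,"wy":0,"wz":0.0981,"grip":-1},{"dx":0.0043,"dy":0.0028,"dz":0,"wx":0,"wy":0,"wz":0.0981,"grip":-1},{"dx":0.0043,"dy":0.0028,"dz":0,"wx":0,"wy":0,"wz":0.0981,"grip":-1},{"dx":0.0043,"dy":0.0028,"dz":0,"wx":0,"wy":0,"wz":0.0981,"grip":-1}]' 30
python3 -m jog '[{"dx":0.0043,"dy":0.0028,"dz":0,"wx":0,"wy":0,"wz":0.0981,"grip":-1},{"dx":0.0043,"dy":0.0028,"dz":0,"wx":0,"wy":0,"wz":0.0981,"grip":-1},{"dx":0.0043,"dy":0.0028,"dz":0,"wx":0,"wy":0,"wz":0.0981,"grip":-1},{"dx":0.0043,"dy":0.0028,"dz":0,"wx":0,"wy":0,"wz":0.0981,"grip":-1},{"dx":0.0043,"dy":0.0028,"dz":0,"wx":0,"wy":0,"wz":0.0981,"grip":-1},{"dx":0.0043,"dy":0.0028,"dz":0,"wx":0,"wy":0,"wz":0.0981,"grip":-1},{"dx":0.0043,"dy":0.0028,"dz":0,"wx":0,"wy":0,"wz":0.0981,"grip":-1},{"dx":0.0043,"dy":0.0028,"dz":0,"wx":0,"wy":0,"wz":0.0981,"grip":-1},{"dx":0,"dy":0,"dz":0,"wx":0,"wy":0,"wz":0,"grip":-1},{"dx":0,"dy":0,"dz":0,"wx":0,"wy":0,"wz":0,"grip":-1}]' 30
python3 - <<'E'
from h import *
f,c=shot('wrist','pics/w16.png');print(env.state()['ee_pos'])
cv2.imwrite('pics/w16b.png',cv2.resize(f[30:240,130:380],(714,600),interpolation=cv2.INTER_CUBIC))
E
```

```text
time_s: 50.0
ee_pos: [450.4, -124.2, 232.0]
ee_rot: [-180.0, -0.0, 93.3]
force: [1.5, -0.5, 0.7]
gripper_width: 53.2
time_s: 50.8
ee_pos: [485.2, -101.8, 230.3]
ee_rot: [180.0, -0.0, 138.5]
force: [-0.5, -0.4, 0.1]
gripper_width: 90.9
time_s: 51.8
ee_pos: [519.3, -79.5, 230.3]
ee_rot: [180.0, -0.0, -176.9]
force: [0.5, -0.3, -0.1]
gripper_width: 90.9
[519.25915291 -79.59513834 230.41119546]
```

View pics/w16b.png

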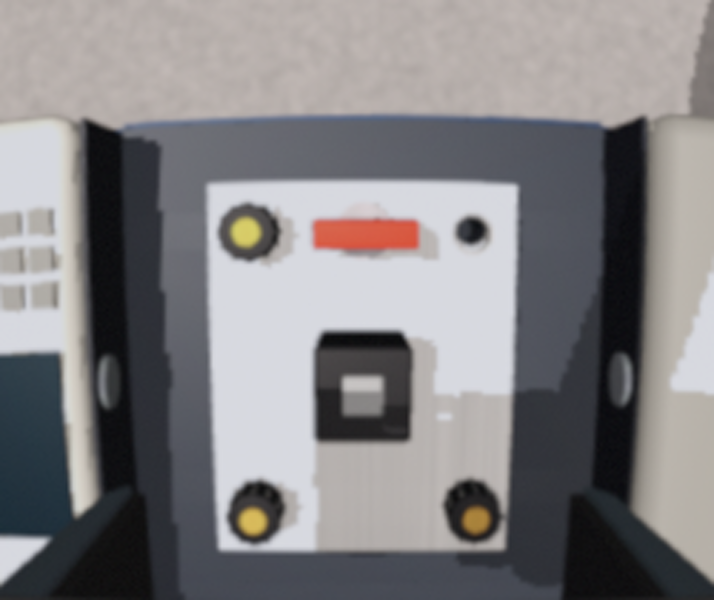

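All three bolts are home at (247,232), (255,515) and (474,515). The pin is home and the plate is square. Next I'll draw the pin with a high grip, keeping the fingertips above the bolt heads.

```bash
python3 -m jog '[{"dx":-0.035,"dy":-0.0008,"dz":0,"wx":0,"wy":0,"wz":0,"grip":-1},{"dx":-0.036,"dy":-0.0008,"dz":0,"wx":0,"wy":0,"wz":0,"grip":-1},{"dx":0,"dy":0,"dz":-0.04,"wx":0,"wy":0,"wz":0,"grip":-1},{"dx":0,"dy":0,"dz":-0.04,"wx":0,"wy":0,"wz":0,"grip":-0.3},{"dx":0,"dy":0,"dz":-0.03,"wx":0,"wy":0,"wz":0,"grip":-0.1},{"dx":0,"dy":0,"dz":-0.023,"wx":0,"wy":0,"wz":0,"grip":-0.1},{"dx":0,"dy":0,"dz":0,"wx":0,"wy":0,"wz":0,"grip":-0.1},{"dx":0,"dy":0,"dz":0,"wx":0,"wy":0,"wz":0,"grip":-0.1}]' 40
python3 -m jog '[{"dx":0,"dy":0,"dz":0,"wx":0,"wy":0,"wz":0,"grip":1},{"dx":0,"dy":0,"dz":0,"wx":0,"wy":0,"wz":0,"grip":1},{"dx":0,"dy":0,"dz":0,"wx":0,"wy":0,"wz":0,"grip":1},{"dx":0,"dy":0,"dz":0,"wx":0,"wy":0,"wz":0,"grip":1},{"dx":0,"dy":0,"dz":0,"wx":0,"wy":0,"wz":0,"grip":1}]' 40
```

```text
time_s: 52.65
ee_pos: [448.7, -81.3, 98.1]
ee_rot: [180.0, 0.0, -176.8]
force: [0.6, 1.0, 0.9]
gripper_width: 54.1
time_s: 53.15
ee_pos: [449.4, -81.3, 98.8]
ee_rot: [-180.0, 0.1, -176.8]
force: [-1.5, -0.4, 7.0]
gripper_width: 35.4
```

```bash
python3 -m jog '[{"dx":0,"dy":0,"dz":0.004,"wx":0,"wy":0,"wz":0,"grip":1},{"dx":0,"dy":0,"dz":0.006,"wx":0,"wy":0,"wz":0,"grip":1},{"dx":0,"dy":0,"dz":0.01,"wx":0,"wy":0,"wz":0,"grip":1},{"dx":0,"dy":0,"dz":0,"wx":0,"wy":0,"wz":0,"grip":1}]' 58
python3 -m jog '[{"dx":0,"dy":0,"dz":0.01,"wx":0,"wy":0,"wz":0,"grip":1},{"dx":0,"dy":0,"dz":0.015,"wx":0,"wy":0,"wz":0,"grip":1},{"dx":0,"dy":0,"dz":0.02,"wx":0,"wy":0,"wz":0,"grip":1},{"dx":0,"dy":0,"dz":0.04,"wx":0,"wy":0,"wz":0,"grip":1},{"dx":0,"dy":0,"dz":0.04,"wx":0,"wy":0,"wz":0,"grip":1},{"dx":0,"dy":0,"dz":0.02,"wx":0,"wy":0,"wz":0,"grip":1},{"dx":0,"dy":0,"dz":0,"wx":0,"wy":0,"wz":0,"grip":1},{"dx":0,"dy":0,"dz":0,"wx":0,"wy":0,"wz":0,"grip":1}]' 58
```

```text
time_s: 53.55
ee_pos: [449.3, -81.3, 119.1]
ee_rot: [-180.0, 0.1, -176.8]
force: [0.6, -0.1, -0.5]
gripper_width: 35.0
time_s: 54.35
ee_pos: [447.5, -81.0, 262.0]
ee_rot: [180.0, -0.1, -176.8]
force: [-0.7, -0.2, -2.2]
gripper_width: 35.0
```

```bash
python3 -m jog '[{"dx":0.002,"dy":-0.0323,"dz":0,"wx":0,"wy":0,"wz":0.002,"grip":1},{"dx":0.002,"dy":-0.0323,"dz":0,"wx":0,"wy":0,"wz":0.002,"grip":1},{"dx":0.002,"dy":-0.0323,"dz":0,"wx":0,"wy":0,"wz":0.002,"grip":1},{"dx":0.002,"dy":-0.0323,"dz":0,"wx":0,"wy":0,"wz":0.002,"grip":1},{"dx":0.002,"dy":-0.0323,"dz":0,"wx":0,"wy":0,"wz":0.002,"grip":1},{"dx":0.002,"dy":-0.0323,"dz":0,"wx":0,"wy":0,"wz":0.002,"grip":1},{"dx":0.002,"dy":-0.0323,"dz":0,"wx":0,"wy":0,"wz":0.002,"grip":1},{"dx":0.002,"dy":-0.0323,"dz":0,"wx":0,"wy":0,"wz":0.002,"grip":1},{"dx":0,"dy":0,"dz":0,"wx":0,"wy":0,"wz":0,"grip":1},{"dx":0,"dy":0,"dz":0,"wx":0,"wy":0,"wz":0,"grip":1}]' 58
python3 - <<'E'
from h import *
np.set_printoptions(precision=1,suppress=True)
f,c=shot('wrist','pics/w17.png');print(env.state()['ee_pos'])
hsv=cv2.cvtColor(f,cv2.COLOR_BGR2HSV)
m=cv2.inRange(hsv,(0,130,80),(8,255,255))|cv2.inRange(hsv,(172,130,80),(180,255,255));n,_,st,ce=cv2.connectedComponentsWithStats(m)
print('exp',proj(c,(419.3,-339.6,60)))
for i in range(1,n):
    if st[i,4]>10:print('red',ce[i],st[i],atz(c,st[i,:2]+st[i,2:4]/2-.5,60))
x,y=proj(c,(425,-339.6,70)).astype(int)
cv2.imwrite('pics/w17b.png',cv2.resize(f[max(0,y-60):y+120,x-120:x+120],(720,540),interpolation=cv2.INTER_CUBIC));print(x-120,max(0,y-60))
E
```

```text
time_s: 55.35
ee_pos: [463.4, -339.1, 260.0]
ee_rot: [179.7, -0.2, -175.9]
force: [0.4, -0.2, -2.0]
gripper_width: 35.1
[ 463.6 -338.5  260.7]
exp [255.5 133.4]
red [256.6 133.7] [244 121  25  25 140] [ 418.8 -339.    60. ]
red [435.5 169.2] [432 167   9   6  13] [443.5 -74.1  60. ]
red [255.  225.3] [ 224  208   63   34 1860] [ 539.7 -331.6   60. ]
135 78
```

View pics/w17b.png

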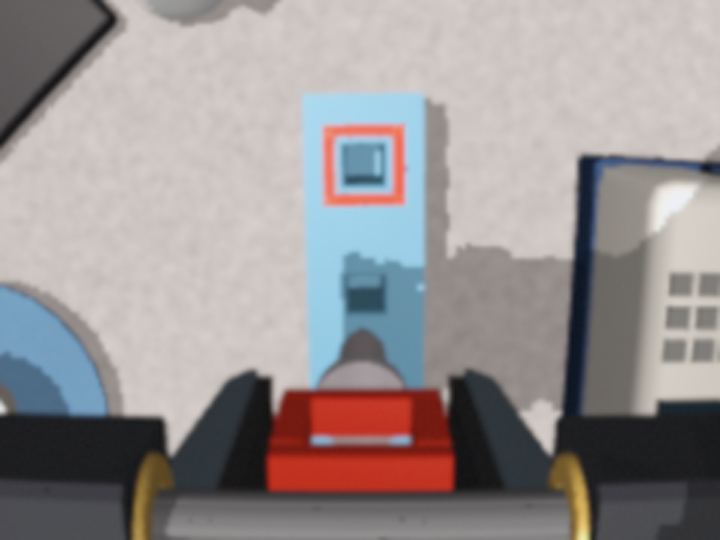

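The socket frame centre is at (364,165) and the pin tip at (363,333). I'll work out the shift needed.

```bash
python3 - <<'E'
from h import *
c=np.load('pics/w17.png.npy',allow_pickle=True).item()
t=atz(c,(135+363/3,78+335/3),182);print(t,np.array([418.8,-339.0])-t[:2],env.state()['ee_pos'])
E
```

```text
[ 459.11821566 -337.07787255  182.        ] [-40.31821566  -1.92212745] [ 463.62572324 -338.5226533   260.67822439]
```

```bash
python3 -m jog '[{"dx":-0.0205,"dy":-0.0016,"dz":0,"wx":0,"wy":0,"wz":0,"grip":1},{"dx":-0.0205,"dy":0,"dz":0,"wx":0,"wy":0,"wz":0,"grip":1},{"dx":0,"dy":0,"dz":-0.04,"wx":0,"wy":0,"wz":0,"grip":1},{"dx":0,"dy":0,"dz":-0.04,"wx":0,"wy":0,"wz":0,"grip":1},{"dx":0,"dy":0,"dz":-0.03,"wx":0,"wy":0,"wz":0,"grip":1},{"dx":0,"dy":0,"dz":-0.004,"wx":0,"wy":0,"wz":0,"grip":1},{"dx":0,"dy":0,"dz":0,"wx":0,"wy":0,"wz":0,"grip":1},{"dx":0,"dy":0,"dz":-0.005,"wx":0,"wy":0,"wz":0,"grip":1},{"dx":0,"dy":0,"dz":-0.004,"wx":0,"wy":0,"wz":0,"grip":1},{"dx":0,"dy":0,"dz":0,"wx":0,"wy":0,"wz":0,"grip":1}]' 58
python3 -m jog '[{"dx":0,"dy":0,"dz":-0.004,"wx":0,"wy":0,"wz":0,"grip":1},{"dx":0,"dy":0,"dz":-0.004,"wx":0,"wy":0,"wz":0,"grip":1},{"dx":0,"dy":0,"dz":-0.004,"wx":0,"wy":0,"wz":0,"grip":1},{"dx":0,"dy":0,"dz":0,"wx":0,"wy":0,"wz":0,"grip":1}]' 58
python3 -m jog '[{"dx":0,"dy":0,"dz":-0.004,"wx":0,"wy":0,"wz":0,"grip":1},{"dx":0,"dy":0,"dz":-0.004,"wx":0,"wy":0,"wz":0,"grip":1},{"dx":0,"dy":0,"dz":-0.004,"wx":0,"wy":0,"wz":0,"grip":1},{"dx":0,"dy":0,"dz":0,"wx":0,"wy":0,"wz":0,"grip":1}]' 58
```

```text
time_s: 56.4
ee_pos: [423.7, -341.2, 140.1]
ee_rot: [-180.0, 0.0, -175.8]
force: [-0.7, 0.4, -1.1]
gripper_width: 35.4
time_s: 56.8
ee_pos: [423.1, -340.8, 126.9]
ee_rot: [179.9, -0.1, -175.8]
force: [0.1, 0.5, -1.5]
gripper_width: 35.3
time_s: 57.2
ee_pos: [423.1, -340.8, 114.9]
ee_rot: [179.9, -0.1, -175.8]
force: [0.8, 0.6, -1.7]
gripper_width: 35.1
```

```bash
python3 -m jog '[{"dx":0,"dy":0,"dz":-0.005,"wx":0,"wy":0,"wz":0,"grip":1},{"dx":0,"dy":0,"dz":-0.005,"wx":0,"wy":0,"wz":0,"grip":1},{"dx":0,"dy":0,"dz":-0.005,"wx":0,"wy":0,"wz":0,"grip":1},{"dx":0,"dy":0,"dz":-0.005,"wx":0,"wy":0,"wz":0,"grip":1},{"dx":0,"dy":0,"dz":-0.003,"wx":0,"wy":0,"wz":0,"grip":1},{"dx":0,"dy":0,"dz":0,"wx":0,"wy":0,"wz":0,"grip":1},{"dx":0,"dy":0,"dz":0,"wx":0,"wy":0,"wz":0,"grip":1}]' 58
python3 -m jog '[{"dx":0,"dy":0,"dz":-0.0015,"wx":0,"wy":0,"wz":0,"grip":1},{"dx":0,"dy":0,"dz":-0.0015,"wx":0,"wy":0,"wz":0,"grip":1},{"dx":0,"dy":0,"dz":0,"wx":0,"wy":0,"wz":0,"grip":1},{"dx":0,"dy":0,"dz":0,"wx":0,"wy":0,"wz":0,"grip":1}]' 58
python3 -m jog '[{"dx":0,"dy":0,"dz":-0.0015,"wx":0,"wy":0,"wz":0,"grip":1},{"dx":0,"dy":0,"dz":0,"wx":0,"wy":0,"wz":0,"grip":1},{"dx":0,"dy":0,"dz":0,"wx":0,"wy":0,"wz":0,"grip":1}]' 58
```

```text
time_s: 57.9
ee_pos: [423.3, -341.0, 92.5]
ee_rot: [180.0, -0.0, -175.8]
force: [-0.9, 0.1, -2.5]
gripper_width: 35.2
time_s: 58.3
ee_pos: [423.4, -341.2, 89.6]
ee_rot: [180.0, -0.0, -175.8]
force: [-1.8, -0.0, -2.5]
gripper_width: 34.9
time_s: 58.6
ee_pos: [423.5, -341.2, 88.9]
ee_rot: [-180.0, 0.0, -175.8]
force: [-2.2, 0.4, 5.4]
gripper_width: 35.2
```

Pin seated at the expected height. I'll release, rise, and check numerically.

```bash
python3 -m jog '[{"dx":0,"dy":0,"dz":0.001,"wx":0,"wy":0,"wz":0,"grip":0.2},{"dx":0,"dy":0,"dz":0,"wx":0,"wy":0,"wz":0,"grip":0},{"dx":0,"dy":0,"dz":0,"wx":0,"wy":0,"wz":0,"grip":-0.5},{"dx":0,"dy":0,"dz":0,"wx":0,"wy":0,"wz":0,"grip":-0.5},{"dx":0,"dy":0,"dz":0.03,"wx":0,"wy":0,"wz":0,"grip":-0.5},{"dx":0,"dy":0,"dz":0.04,"wx":0,"wy":0,"wz":0,"grip":-0.5},{"dx":0.02,"dy":0.01,"dz":0.04,"wx":0,"wy":0,"wz":0,"grip":-0.5},{"dx":0.035,"dy":0.015,"dz":0.04,"wx":0,"wy":0,"wz":0,"grip":-0.5},{"dx":0.04,"dy":0.02,"dz":0.02,"wx":0,"wy":0,"wz":0,"grip":-0.5},{"dx":0.02,"dy":0.03,"dz":0,"wx":0,"wy":0,"wz":0,"grip":-0.5}]' 30
cat > chk.py <<'E'
from h import *
np.set_printoptions(precision=1,suppress=True)
f,c=shot('wrist',sys.argv[1]);print(env.state()['ee_pos'])
hsv=cv2.cvtColor(f,cv2.COLOR_BGR2HSV)
def blobs(nm,m,zs):
    n,_,st,ce=cv2.connectedComponentsWithStats(m)
    for i in range(1,n):
        if st[i,4]>30 and ce[i][1]<225:print(nm,ce[i],st[i],[atz(c,ce[i],z)[:2] for z in zs])
blobs('yellow',cv2.inRange(hsv,(15,120,70),(35,255,255)),[92])
blobs('red',cv2.inRange(hsv,(0,130,80),(8,255,255))|cv2.inRange(hsv,(172,130,80),(180,255,255)),[104,70])
for a in sys.argv[2:]:holes(f,c,(502.2,-76.5,3.3),[int(a)])
E
python3 -m jog '[{"dx":0,"dy":0,"dz":0,"wx":0,"wy":0,"wz":0,"grip":-0.5},{"dx":0,"dy":0,"dz":0,"wx":0,"wy":0,"wz":0,"grip":-0.5}]'
python3 chk.py pics/w18.png
python3 -m jog '[{"dx":0,"dy":0.037,"dz":0,"wx":0,"wy":0,"wz":0,"grip":-0.5},{"dx":0,"dy":0.037,"dz":0,"wx":0,"wy":0,"wz":0,"grip":-0.5},{"dx":0,"dy":0.037,"dz":0,"wx":0,"wy":0,"wz":0,"grip":-0.5},{"dx":0,"dy":0.037,"dz":0,"wx":0,"wy":0,"wz":0,"grip":-0.5},{"dx":0,"dy":0.037,"dz":0,"wx":0,"wy":0,"wz":0,"grip":-0.5},{"dx":0,"dy":0,"dz":0,"wx":0,"wy":0,"wz":0,"grip":-0.5},{"dx":0,"dy":0,"dz":0,"wx":0,"wy":0,"wz":0,"grip":-0.5},{"dx":0,"dy":0,"dz":0,"wx":0,"wy":0,"wz":0,"grip":-0.5}]'
python3 chk.py pics/w19.png 2 4
```

```text
time_s: 59.6
ee_pos: [539.4, -268.4, 258.9]
ee_rot: [-179.7, 0.5, -175.9]
force: [-0.3, -0.2, -0.0]
gripper_width: 68.1
time_s: 59.8
ee_pos: [535.3, -267.0, 254.8]
ee_rot: [180.0, -0.1, -175.7]
force: [0.5, -0.2, 0.7]
gripper_width: 68.5
[ 534.7 -267.6  254.7]
yellow [285.7   7.9] [247   0  70  20 409] [array([ 340.6, -245.6])]
yellow [381.3 112. ] [377 108   9   9  70] [array([ 448.9, -122.9])]
yellow [373.1 201.5] [369 197   9  10  67] [array([ 558.7, -117.1])]
yellow [429.6 201.2] [426 197   8   9  58] [array([553.4, -30.9])]
red [199.   70.3] [179  59  37  25 486] [array([ 423. , -334.6]), array([ 418.6, -341.3])]
red [401.1 112.8] [398 109  11  11  32] [array([ 446.4, -102.1]), array([444.5, -84.2])]
time_s: 60.65
ee_pos: [534.9, -84.0, 255.2]
ee_rot: [-180.0, -0.0, -175.9]
force: [0.3, -0.9, -1.0]
gripper_width: 68.6
[535.  -84.1 255.2]
yellow [157.1   5. ] [118   0  69  13 366] [array([ 339.8, -211.5])]
yellow [224.6  95.8] [221  92   8   9  57] [array([ 448.9, -122.9])]
yellow [224.5 191.5] [220 187  10  10  77] [array([ 558.8, -117. ])]
yellow [298.4 192.2] [294 188  10  10  80] [array([553.5, -30.5])]
red [68.2 75.4] [ 47  63  39  25 441] [array([ 423. , -320.4]), array([ 418.7, -344.9])]
hole [-55.  43.] exp [298.5  99. ] got [297.8  98.4] n 59 min/med 21.0 211.0 d_mm [-0.7 -0.9]
hole [-55.   0.] exp [262.9  97.9] got [262.3  96.9] n 71 min/med 45.0 154.0 d_mm [-1.2 -0.8]
```

```bash
python3 -c "
from workcell import env
print(env.job_done(),env.state()['time_s'])"
```

```text
the job is handed in; nothing more can be done
the job is handed in; nothing more can be done
```

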